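# Close a clamping fixture over a road stud

## Task

Take the brush off the road stud in the clamping fixture and lay it in the yellow tool tray. Then pick up the blue top plate by its handle and, keeping it level, lower it gently over the two guide pins until it lies fully home on the stud's lens, and let go. Last, swing the red latch to its closed stop so that its nose lies over the plate.

Things in the scene. Friction and masses are not known exactly. Their poses are not given: they have to be found in the camera images.
- seat (a point): Fixed clamping fixture: aluminium base 170 x 210 mm, 15 mm thick, flat on the table, with a round grey road stud (128 mm diameter) in it. This point: centre of the stud's flat clear lens (about 118 mm across), 62 mm above the table. y axis from the right pin to the left pin, x to the latch side, z up.
- pin_left (a point): Tip of the left steel guide pin (y = +85 mm from seat). Pin 12 mm in diameter, the top 10 mm tapering to 4 mm; tip 110 mm above the table, 48 mm above the lens. Axes as seat.
- pin_right (a point): Tip of the right guide pin (y = -85 mm from seat); else the same.
- plate_handle (a point): Loose blue top plate, 100 (x) x 200 (y) x 12 mm, about 0.6 kg, balanced, flat on the table at the start. This point: centre of its black handle bar (100 mm along y, 16 mm wide in x, 18 mm high, 27 mm clear above the plate), 52 mm above the plate's very underside. Two 15 mm holes at y = +-85 mm fit over the pins, either way round. Home, the plate's top is 78 mm above the table.
- plate_under (a point): Centre of the underside of the top plate's black rubber pad (100 mm diameter, 4 mm thick, under the blue plate), 52 mm straight below plate_handle; same axes. It meets seat when the plate is home.
- latch (a joint): Angle of the red swing latch about its upright hinge, rad: 0 = closed against its stop (nose over the plate, knob on the far side of the hinge, along seat +x); grows counter-clockwise seen from above as it opens, to 1.75 at most. Starts open, stays where it is left (friction: about 1.3 N at the knob).
- latch_hinge (a point): Point on the latch's hinge axis, 86 mm above the table, 78 mm from seat along seat +x. The latch is a 10 mm thick bar, underside 81 mm above the table, with its nose reaching 50 mm from the hinge to one side and the knob on the other.
- latch_knob (a point): Middle of the upper part of the upright black knob on the latch's tail, 65 mm from the hinge, 111 mm above the table; the knob is 18 mm in diameter, its top 123 mm above the table and the bar's top 91 mm. x axis points from the hinge to the knob.
- brush_mid (a point): Loose dust brush, 168 mm long (y), lying flat on the stud's lens at the start. Its head, 24 mm wide (x) and 10 mm thick, is the 58 mm at its -y end; the rest is the wooden handle, 14 mm wide, 8 mm thick. This point: its centre, on the handle, 5 mm up; it balances 16 mm from here towards the head.
- tool_tray_in (a point): Centre of the inner floor (5 mm above the table) of the fixed yellow open tool tray, inside 205 mm (x) x 130 mm (y), walls 5 mm thick, rim 26 mm above the table. A pair of red pliers (54 x 162 x 12 mm) lies along x in the half at negative y; the half at positive y is free.

How it is judged:
By the outcome, as a careful person would: the job done as asked, in the order asked, and still so for the second after the job is handed in, with the robot touching nothing.
It also fails if it takes over 72 s, if anything falls off the work surface, if the arm or the gripper's body presses on something with over 40 N, if the wrist force passes 120 N, or if a joint passes its speed limit or range.

## Robot

A 6-joint arm with a two-finger parallel gripper is mounted at the origin on a cart in front of the work surface, level with it; the furniture and walls round the work are solid. World frame = base frame: x ahead of the robot, y to its left, z up, the work surface at z = 0. Lengths are in mm, angles in rad, forces in N, time in s.
With the tool pointing down it reaches from about 400 to 925 mm from the base axis. Payload 12.5 kg.
Tool frame: the origin (TCP) lies midway between the tips of the shut fingers; the grasp point (between the pads) lies 19 mm behind it; z points along the fingers, y is the direction in which the jaws open and shut (so a half turn about z gives the same grasp; the last joint's range is limited). The gripper opens to 95 mm and grips with 3 to 60 N. Pads are 20 mm wide; open, the fingers measure 119 mm over their backs; the gripper's body (75 mm by 180 mm) begins 59 mm behind the grasp point.
Start: joints at [1.226, 0.491, 1.559, -0, 1.092, -0.106], TCP at [147.817, 607.286, 214.661] pointing down, gripper open.
Joint ranges: [-3.1, 3.1], [-0.84, 2.19], [0.05, 2.79], [-1.13, 4.28], [0.06, 2.93], [-2.69, 2.69]. Speed limits (rad/s): [2.22, 2.22, 2.79, 3.14, 3.14, 3.14].

## Interface

Orientations are given as [roll, pitch, yaw] about the fixed x, y, z axes, in that order (R = Rz(yaw) Ry(pitch) Rx(roll)).
In Python, from cell import env gives the robot as it stands.
- The arm moves only by the tool drive_tool, never from a script. Its argument "increments" is a list of rows, each a list of 2 entries, a list of its own where there are three numbers: the shift along the tool's x, y, z as a fraction of full scale, then the turn, a rotation vector about the tool's x, y, z as a fraction of full scale. In form: [[[x, y, z], [ax, ay, az]], ...]. A call has 1 to 5 rows; each row shifts and turns the commanded pose from where the row before left it, along the tool's axes as they then stand; what a row does not reach is not made up. Full scale, the value 1, is 30 mm for a shift and 0.08 rad for a turn. A row lasts 1/12 s, in which the tool goes at most 41.7 mm and 7.16 degrees, less where a joint would pass 70% of its speed; a pose out of reach is approached as far as the arm can. A call with a number of a shift or a turn outside -1 to 1 is refused whole. A call with a gripper value outside its range is refused whole. "jaw" is the opening, from -1 (shut) to 1 (fully open), so that 0 is half open, set as the call begins (left out, the last holds). The fingers move at their own pace and stop on an object; the grip force is fixed at half the most. Time passes only in rows, so rows that do not move let the fingers close. It gives the time, the measured TCP pose, the force and the opening at its end, in the units of the state.
- env.state(): the state, without advancing time (a new reading comes with each control period).
- env.read_camera(name): name is "side" or "top" or "wrist"; returns a dict with "pixels" (480x640x3 uint8, blue, green, red), "vertical_fov" (degrees; the focal length in pixels is half the picture's height over the tangent of half this angle, whatever the lens; pixels are square), "cx", "cy" (the principal point, pixels), "world_to_cam" (4x4, takes a point from world to camera coordinates). Camera axes: x right, y down, z forward; pixel columns grow to the right and rows downward; lengths in mm; the calibration is good to about 2 mm. A picture is of the moment at which its call begins. There is no depth.
- env.job_done(): hands the job in, once; it reports no verdict.
Trained networks look in a picture, given as the dict that the camera call returned (one of the last four; its "shot" number tells which), for a name from the list of things; names that differ only in an ending like _2 or _b are one class to them, and where a whole thing is asked for, a point or a joint stands for the part that bears it (a point fixed in the world has none). Each returns a list of dicts, best first, with "score" (0 to 1); they miss things now and then, are a little off and sometimes report something else, mostly with a low value. They report only what shows in the picture. A call takes as long as a camera call.
- env.boxes_of(target, picture): "point" ([x, y, z] in mm, in world coordinates, good to about 4 mm: the middle of the surface that is visible of it).
- env.tip_of(target, picture): "point" ([x, y, z] in mm, in world coordinates, good to about 4 mm: a listed point, or the origin of a listed thing).
The state is a dict: "t": time; "joints": joint angles; "qvel": joint speeds; "tau": joint torques, N m; "eef_pos": TCP position; "tcp_rot": TCP orientation; "ft_force": force on the tool from outside, world axes, zero at the start; "moment": the same for the moment, N m; "opening": opening from 0.0 (shut) to 1.0 (fully open).
Only numpy, scipy, OpenCV 4.12 (cv2) and the standard library are available. Lean on these libraries where they do the work, as an engineer would, in place of code of your own. Each camera call takes 0.05 s, during which the arm holds its last target.

## Working session

There is one attempt and no reset: what is moved stays moved. The work goes in short steps, Python scripts to look and compute and a tool call to move; the robot and the scene stay as the last step left them, time stands still between calls to the robot, and variables do not carry over. Pictures are saved under pics/ and viewed, and the job is handed in when it is done.

Besides the shell and the picture viewer there is one more tool, called after ">>>" as name(argument=value, ...) on one line, values as JSON. drive_tool: Moves the arm, as the interface text tells. Its arguments: {"type":"object","properties":{"increments":{"type":"array","items":{"type":"array"}},"jaw":{"type":"number"}},"required":["increments"]}

```bash
mkdir -p pics; ls; cat > h.py <<'E'
import numpy as np,cv2
from cell import env
def snap(n,f):
    p=env.read_camera(n); cv2.imwrite('pics/'+f,p['pixels']); return p
def proj(p,X):
    c=p['world_to_cam']@np.append(X,1); f=240/np.tan(np.radians(p['vertical_fov'])/2)
    return np.array([p['cx']+f*c[0]/c[2],p['cy']+f*c[1]/c[2]])
def ray(p,uv,z):
    f=240/np.tan(np.radians(p['vertical_fov'])/2); M=np.linalg.inv(p['world_to_cam'])
    d=M[:3,:3]@np.array([(uv[0]-p['cx'])/f,(uv[1]-p['cy'])/f,1]); o=M[:3,3]
    return o+d*(z-o[2])/d[2]
E
python3 - <<'E'
from h import *
np.set_printoptions(precision=1,suppress=True)
for n in ['top','side']:
    p=snap(n,n+'0.png')
    print(n,p['vertical_fov'],p['cx'],p['cy'])
    for t in ['seat','pin_left','pin_right','plate_handle','latch_hinge','latch_knob','brush_mid','tool_tray_in']:
        r=env.tip_of(t,p); print(t,[(np.array(a['point']),round(a['score'],2), proj(p,a['point'])) for a in r[:2]])
s=env.state();print(s)
E
```

```text
pics
top 44.3702065489622 328.1539464381378 241.96846116397248
seat [(array([507.4, -38. ,  59.7]), 0.77, array([346.6, 263.3]))]
pin_left [(array([471.7, -57.8,  60.1]), 0.71, array([355.3, 280.1])), (array([497.6,  44.2, 115. ]), 0.66, array([307.8, 266.5]))]
pin_right [(array([ 518.6, -121.5,  109.3]), 0.65, array([387.8, 258.5]))]
plate_handle [(array([472. , -56.3,  61.4]), 0.23, array([354.7, 280. ]))]
latch_hinge [(array([581.5, -31.5,  90.4]), 0.95, array([345. , 227.9])), (array([586.9,  35.3, 114.2]), 0.49, array([313.3, 223.5]))]
latch_knob [(array([586.8,  32.4, 117.2]), 0.63, array([314.7, 223.5])), (array([471. , -54.9,  60.9]), 0.24, array([354. , 280.4]))]
brush_mid [(array([469.4, -56.8,  62.8]), 0.83, array([354.9, 281.2]))]
tool_tray_in [(array([517. , 286.9,   7.1]), 0.87, array([201.2, 255.6]))]
side 49.412946955631924 314.93778086860937 238.60679557823005
seat [(array([ 508.8, -304. ,   -2.1]), 0.66, array([393.3, 362.8])), (array([506.8, -42.8,  65.7]), 0.64, array([314.1, 262.4]))]
pin_left [(array([495.3,  42.5, 114.6]), 0.88, array([288.1, 226.2]))]
pin_righ
[... 211 characters left out ...]
_hinge [(array([585.1, -29.4,  91.7]), 0.56, array([342.2, 238.4]))]
latch_knob [(array([584.5,  30.5, 108.2]), 0.62, array([326.7, 220.4]))]
brush_mid [(array([470.4, -51.3,  62.8]), 0.81, array([300.8, 270.8]))]
tool_tray_in [(array([515.6, 293.1,   6.2]), 0.64, array([249.9, 221.8])), (array([500.2,  42.2, 113.9]), 0.48, array([290.2, 226. ]))]
{'t': 0.9, 'joints': array([ 1.2,  0.5,  1.6,  0. ,  1.1, -0.1]), 'qvel': array([ 0., -0., -0., -0., -0.,  0.]), 'tau': array([  0. , -61.2, -25.8,   0.1,   0. ,   0. ]), 'eef_pos': array([147.8, 607.3, 214.7]), 'tcp_rot': array([3.1, 0. , 2.9]), 'ft_force': array([-0. ,  0.2,  0.4]), 'moment': array([-0., -0.,  0.]), 'opening': 0.9968124486970287}
```

View pics/top0.png

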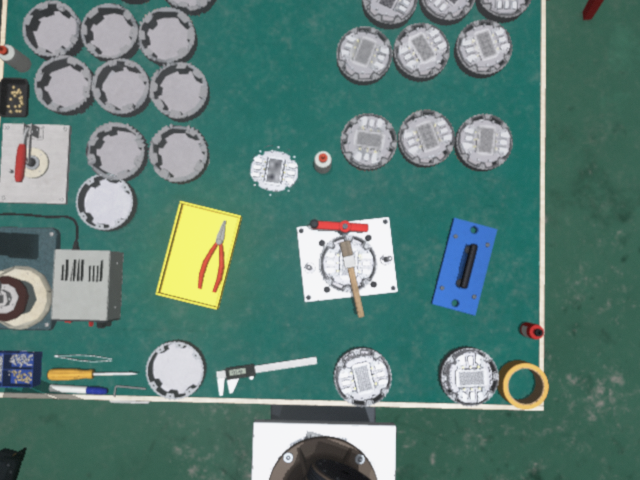

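View pics/side0.png

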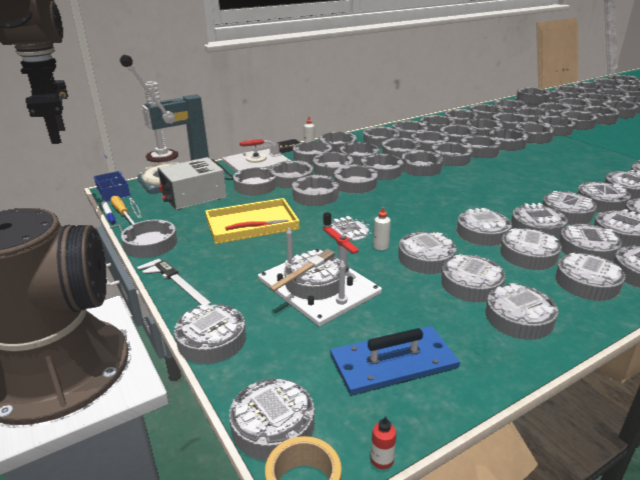

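```bash
python3 - <<'E'
import cv2
a=cv2.imread('pics/top0.png')[130:400,150:550]; cv2.imwrite('pics/top0z.png',cv2.resize(a,(800,540),interpolation=3))
a=cv2.imread('pics/side0.png')[180:420,200:480]; cv2.imwrite('pics/side0z.png',cv2.resize(a,(700,600),interpolation=3))
E
```

```text
(no output)
```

View pics/top0z.png

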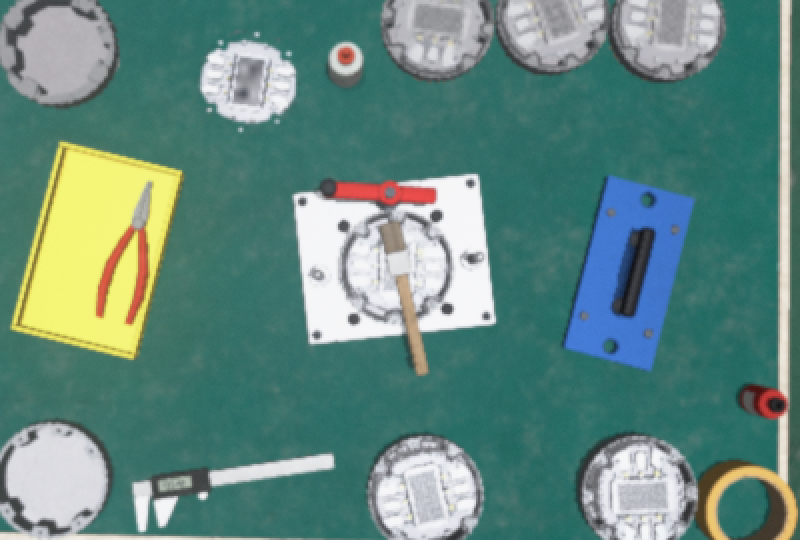

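View pics/side0z.png

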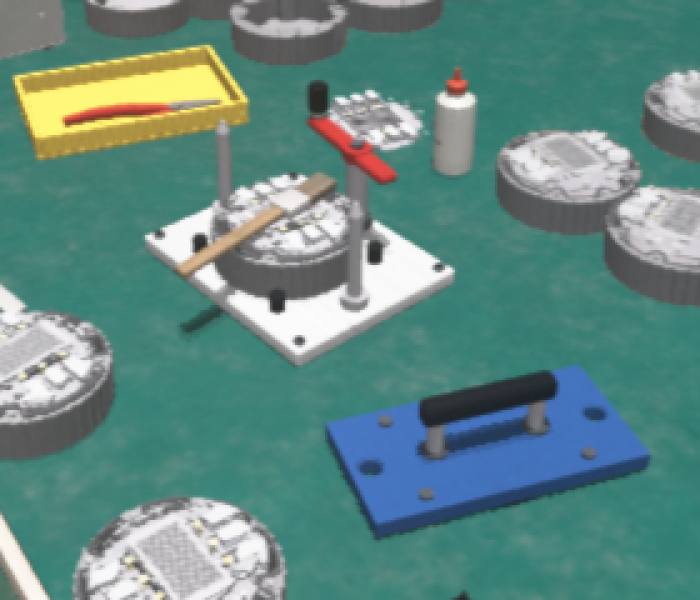

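```bash
cat > plan.py <<'E'
# usage: plan.py x y z yaw nrows
import sys
from h import *
from scipy.spatial.transform import Rotation as Ro
np.set_printoptions(precision=2,suppress=True)
s=env.state(); P=np.array(s['eef_pos']); R=Ro.from_euler('xyz',s['tcp_rot'])
a=sys.argv[1:]; T=np.array([float(v) for v in a[:3]])
if a[3]=='k': RT=R
else: RT=Ro.from_euler('xyz',[np.pi,0,float(a[3])])
n=int(a[4]) if len(a)>4 else 0
rv=(R.inv()*RT).as_rotvec()
need=max(np.linalg.norm(T-P)/30,np.abs(rv).max()/0.08)
n=n or int(np.ceil(need+.01))
print('t',round(s['t'],2),'pos',P,'rot',np.array(s['tcp_rot']),'dist',np.linalg.norm(T-P),'rot',rv,'n',n,'F',np.array(s['ft_force']),'op',s['opening'])
st=(T-P)/n; Rc=R; rows=[]
for i in range(n):
    d=np.round(Rc.inv().apply(st)/30,2)+0.; w=np.round(rv/n/0.08,3)+0.
    rows.append([d.tolist(),w.tolist()]); Rc=Rc*Ro.from_rotvec(w*0.08)
for i in range(0,n,5): print(rows[i:i+5])
E
python3 plan.py 380 400 230 3.3
```

```text
t 0.9 pos [147.8  607.31 214.68] rot [3.14 0.   2.9 ] dist 311.654706167065 rot [ 0.   0.  -0.4] n 11 F [-0.    0.24  0.41] op 0.9968124486970287
[[[-0.83, -0.44, -0.05], [0.0, 0.0, -0.451]], [[-0.82, -0.47, -0.05], [0.0, 0.0, -0.451]], [[-0.8, -0.5, -0.05], [0.0, 0.0, -0.451]], [[-0.78, -0.53, -0.05], [0.0, 0.0, -0.451]], [[-0.76, -0.56, -0.05], [0.0, 0.0, -0.451]]]
[[[-0.74, -0.59, -0.05], [0.0, 0.0, -0.451]], [[-0.72, -0.61, -0.05], [0.0, 0.0, -0.451]], [[-0.69, -0.64, -0.05], [0.0, 0.0, -0.451]], [[-0.67, -0.66, -0.05], [0.0, 0.0, -0.451]], [[-0.65, -0.69, -0.05], [0.0, 0.0, -0.451]]]
[[[-0.62, -0.71, -0.05], [0.0, 0.0, -0.451]]]
```

>>> drive_tool(increments=[[[-0.83,-0.44,-0.05],[0,0,-0.45]],[[-0.82,-0.47,-0.05],[0,0,-0.45]],[[-0.8,-0.5,-0.05],[0,0,-0.45]],[[-0.78,-0.53,-0.05],[0,0,-0.45]],[[-0.76,-0.56,-0.05],[0,0,-0.45]]], jaw=0)

```text
t: 1.32
eef_pos: [254.4, 512.4, 222.3]
tcp_rot: [3.141, 0.0, 3.085]
ft_force: [-0.7, 0.4, 1.2]
opening: 0.71
```

>>> drive_tool(increments=[[[-0.74,-0.59,-0.05],[0,0,-0.45]],[[-0.72,-0.61,-0.05],[0,0,-0.45]],[[-0.69,-0.64,-0.05],[0,0,-0.45]],[[-0.67,-0.66,-0.05],[0,0,-0.45]],[[-0.65,-0.69,-0.05],[0,0,-0.45]]])

```text
t: 1.73
eef_pos: [359.9, 417.9, 229.9]
tcp_rot: [3.141, 0.0, -3.019]
ft_force: [-0.1, -0.9, 0.5]
opening: 0.504
```

```bash
python3 plan.py 440 -40 250 3.36
```

```text
t 1.73 pos [359.91 417.87 229.87] rot [ 3.14  0.   -3.02] dist 465.26059442045744 rot [ 0.   0.  -0.1] n 16 F [-0.14 -0.87  0.55] op 0.5040493398334254
[[[-0.05, -0.97, -0.04], [0.0, 0.0, -0.074]], [[-0.04, -0.97, -0.04], [0.0, 0.0, -0.074]], [[-0.04, -0.97, -0.04], [0.0, 0.0, -0.074]], [[-0.03, -0.97, -0.04], [0.0, 0.0, -0.074]], [[-0.03, -0.97, -0.04], [0.0, 0.0, -0.074]]]
[[[-0.02, -0.97, -0.04], [0.0, 0.0, -0.074]], [[-0.01, -0.97, -0.04], [0.0, 0.0, -0.074]], [[-0.01, -0.97, -0.04], [0.0, 0.0, -0.074]], [[0.0, -0.97, -0.04], [0.0, 0.0, -0.074]], [[0.0, -0.97, -0.04], [0.0, 0.0, -0.074]]]
[[[0.01, -0.97, -0.04], [0.0, 0.0, -0.074]], [[0.01, -0.97, -0.04], [0.0, 0.0, -0.074]], [[0.02, -0.97, -0.04], [0.0, 0.0, -0.074]], [[0.03, -0.97, -0.04], [0.0, 0.0, -0.074]], [[0.03, -0.97, -0.04], [0.0, 0.0, -0.074]]]
[[[0.04, -0.97, -0.04], [0.0, 0.0, -0.074]]]
```

>>> drive_tool(increments=[[[-0.05,-0.97,-0.04],[0,0,-0.07]],[[-0.04,-0.97,-0.04],[0,0,-0.07]],[[-0.04,-0.97,-0.04],[0,0,-0.07]],[[-0.03,-0.97,-0.04],[0,0,-0.07]],[[-0.03,-0.97,-0.04],[0,0,-0.07]]])

```text
t: 2.15
eef_pos: [383.9, 274.1, 235.8]
tcp_rot: [3.141, 0.0, -2.992]
ft_force: [0.7, 0.4, 0.2]
opening: 0.502
```

>>> drive_tool(increments=[[[-0.02,-0.97,-0.04],[0,0,-0.07]],[[-0.01,-0.97,-0.04],[0,0,-0.07]],[[-0.01,-0.97,-0.04],[0,0,-0.07]],[[0,-0.97,-0.04],[0,0,-0.07]],[[0,-0.97,-0.04],[0,0,-0.07]]])

```text
t: 2.57
eef_pos: [408.3, 130.6, 241.9]
tcp_rot: [3.142, 0.001, -2.964]
ft_force: [0.5, -0.2, 0.2]
opening: 0.499
```

>>> drive_tool(increments=[[[0.01,-0.97,-0.04],[0,0,-0.07]],[[0.01,-0.97,-0.04],[0,0,-0.07]],[[0.02,-0.97,-0.04],[0,0,-0.07]],[[0.03,-0.97,-0.04],[0,0,-0.07]],[[0.03,-0.97,-0.04],[0,0,-0.07]]])

```text
t: 2.98
eef_pos: [432.6, -13.0, 247.9]
tcp_rot: [-3.141, 0.001, -2.936]
ft_force: [0.6, 0.5, 1.2]
opening: 0.503
```

>>> drive_tool(increments=[[[0.04,-0.97,-0.04],[0,0,-0.07]],[[0,0,0],[0,0,0]]])

```text
t: 3.15
eef_pos: [438.3, -43.8, 249.1]
tcp_rot: [-3.14, 0.001, -2.933]
ft_force: [-0.1, -0.8, -0.9]
opening: 0.498
```

```bash
python3 - <<'E'
from h import *
np.set_printoptions(precision=1,suppress=True)
p=snap('wrist','w1.png'); print(p['world_to_cam'],p['vertical_fov'])
for t in ['seat','pin_left','pin_right','latch_hinge','latch_knob','brush_mid']:
    r=env.tip_of(t,p); print(t,[(np.array(a['point']),round(a['score'],2), proj(p,a['point'])) for a in r[:2]])
print(env.state()['eef_pos'])
E
```

```text
[[  -0.2    1.    -0.   134.6]
 [   0.9    0.2    0.3 -444.4]
 [   0.3    0.1   -1.   305.5]
 [   0.     0.     0.     1. ]] 68.29418394429875
seat [(array([505.7, -38.1,  60.8]), 0.61, array([310.5, 275.7]))]
pin_left [(array([492.5,  47.1, 112.9]), 0.82, array([400. , 301.3]))]
pin_right [(array([ 523.2, -127.2,  112.5]), 0.58, array([213.6, 295.1]))]
latch_hinge []
latch_knob [(array([586.9,  34.8, 109. ]), 0.84, array([362.8, 378.7]))]
brush_mid [(array([471. , -50.1,  64.9]), 0.79, array([305.9, 244.8])), (array([494.1,  44.8, 111.5]), 0.28, array([396.9, 301.7]))]
[437.3 -39.4 248.9]
```

View pics/w1.png

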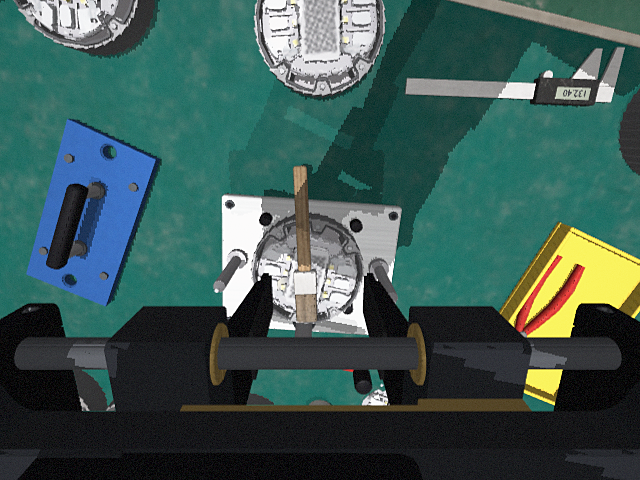

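```bash
python3 - <<'E'
import cv2
a=cv2.imread('pics/w1.png')[150:350,200:440]; cv2.imwrite('pics/w1z.png',cv2.resize(a,(720,600),interpolation=3))
a=cv2.imread('pics/w1.png')[110:310,20:180]; cv2.imwrite('pics/w1p.png',cv2.resize(a,(480,600),interpolation=3))
E
```

```text
(no output)
```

View pics/w1z.png

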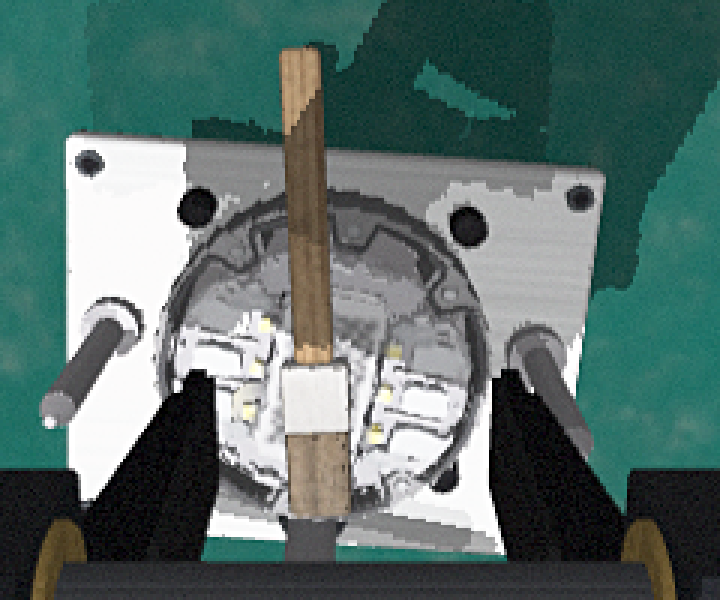

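View pics/w1p.png

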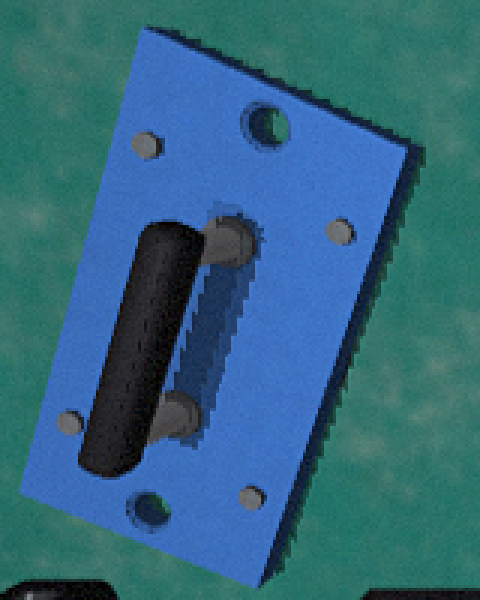

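```bash
cat > m.py <<'E'
from h import *
np.set_printoptions(precision=1,suppress=True)
p=env.read_camera('wrist')
# pose same as in w1
e=ray(p,(300.3,166),71);j=ray(p,(305.3,271.7),71);h=ray(p,(306.7,322.3),72)
d=(e-j)/np.linalg.norm(e-j); print('brush',e,j,h,'len',np.linalg.norm(e-j),np.linalg.norm(e-h),'ang',np.arctan2(d[1],d[0]),'mid from j',j+26*d,'mid from e',e-84*d)
c=[ray(p,q,16) for q in [(69,119.3),(156.7,159.3),(107.3,306),(26.7,274.3)]]
print('plate',c,np.mean(c,0))
v=c[3]+c[2]-c[0]-c[1];print('y ang',np.arctan2(v[1],v[0]),np.linalg.norm(v)/2)
a,b=[ray(p,q,16) for q in [(108.7,152),(69.7,280.3)]]
print('holes',a,b,(a+b)/2,np.linalg.norm(a-b),np.arctan2(*(b-a)[1::-1]))
print('pins',ray(p,(216.7,290.3),110),ray(p,(394.3,300),110))
q=env.read_camera('top')
print('top brush end',ray(q,(360.5,316),71),'holes',ray(q,(474,229.5),16),ray(q,(455.5,303),16))
c=[ray(q,(150+u/2,130+w/2),26) for u,w in [(62,143),(182,172),(135,358),(12,328)]]
print('tray',c,np.mean(c,0)); print(env.state()['eef_pos'])
E
python3 m.py
```

```text
brush [390.8 -66.9  71. ] [496.9 -40.1  71. ] [554.5 -26.7  72. ] len 109.41836709338698 168.49840229734232 ang -2.8948159759731076 mid from j [471.7 -46.5  71. ] mid from e [472.3 -46.3  71. ]
plate [array([ 399.9, -322.6,   16. ]), array([ 422.3, -226.3,   16. ]), array([ 616.5, -271.7,   16. ]), array([ 594.1, -370.2,   16. ])] [ 508.2 -297.7   16. ]
y ang -0.23486308377709952 199.6938758520878
holes [ 425.6 -279.    16. ] [ 591.  -318.5   16. ] [ 508.3 -298.8   16. ] 170.08038959858834 -0.2347559884513387
pins [ 517.8 -120.4  110. ] [491.9  47.2 110. ]
top brush end [395.8 -70.   71. ] holes [ 592.1 -324.1   16. ] [ 426.5 -284.9   16. ]
tray [array([635.7, 332.5,  26. ]), array([607. , 198.1,  26. ]), array([399.9, 242.5,  26. ]), array([429.3, 379. ,  26. ])] [518. 288.  26.]
[437.3 -39.6 248.9]
```

```bash
python3 plan.py 483 -46 120 -2.895
```

```text
t 3.6 pos [437.33 -39.55 248.88] rot [ 3.14  0.   -2.93] dist 136.8873069132182 rot [ 0.    0.   -0.03] n 5 F [ 0.63 -0.05 -0.01] op 0.5016287846176954
[[[-0.29, -0.11, 0.86], [0.0, 0.0, -0.086]], [[-0.29, -0.11, 0.86], [0.0, 0.0, -0.086]], [[-0.29, -0.11, 0.86], [0.0, 0.0, -0.086]], [[-0.29, -0.11, 0.86], [0.0, 0.0, -0.086]], [[-0.29, -0.11, 0.86], [0.0, 0.0, -0.086]]]
```

>>> drive_tool(increments=[[[-0.29,-0.11,0.86],[0,0,-0.09]],[[-0.29,-0.11,0.86],[0,0,-0.09]],[[-0.29,-0.11,0.86],[0,0,-0.09]],[[-0.29,-0.11,0.86],[0,0,-0.09]],[[-0.29,-0.11,0.86],[0,0,-0.09]]])

```text
t: 4.02
eef_pos: [483.9, -46.2, 118.7]
tcp_rot: [-3.141, 0.0, -2.894]
ft_force: [-1.2, -0.3, -0.3]
opening: 0.497
```

>>> drive_tool(increments=[[[0,0,0],[0,0,0]],[[0,0,0],[0,0,0]]])

```text
t: 4.18
eef_pos: [483.0, -46.2, 119.3]
tcp_rot: [3.14, -0.003, -2.894]
ft_force: [-0.2, 0.8, 1.1]
opening: 0.501
```

```bash
python3 - <<'E'
from h import *
p=snap('wrist','w2.png')
r=env.tip_of('brush_mid',p);print(r[:2])
s=snap('side','s2.png');a=s['pixels'][180:330,230:430]; cv2.imwrite('pics/s2z.png',cv2.resize(a,(800,600),interpolation=3))
E
python3 plan.py 483 -46 120 -2.895
```

```text
[{'point': [470.2, -48.7, 67.1], 'score': 0.58}]
t 4.33 pos [483.61 -46.51 121.32] rot [-3.14  0.   -2.89] dist 1.5353669192675243 rot [-0.  0.  0.] n 1 F [ 0.3  -0.09  0.97] op 0.49810467057106855
[[[0.02, 0.02, 0.04], [-0.01, 0.021, 0.005]]]
```

View pics/w2.png

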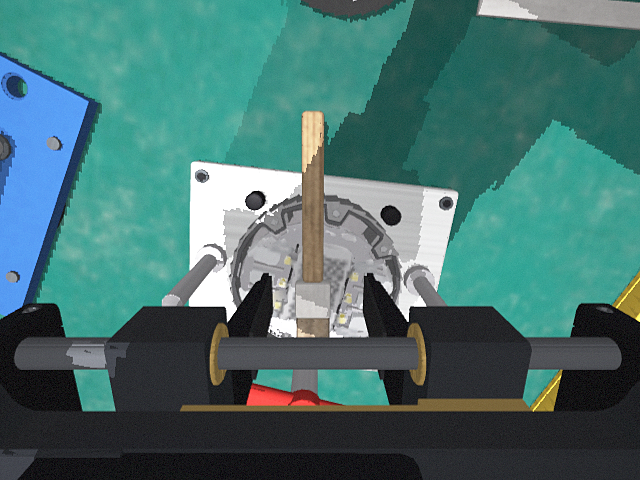

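View pics/s2z.png

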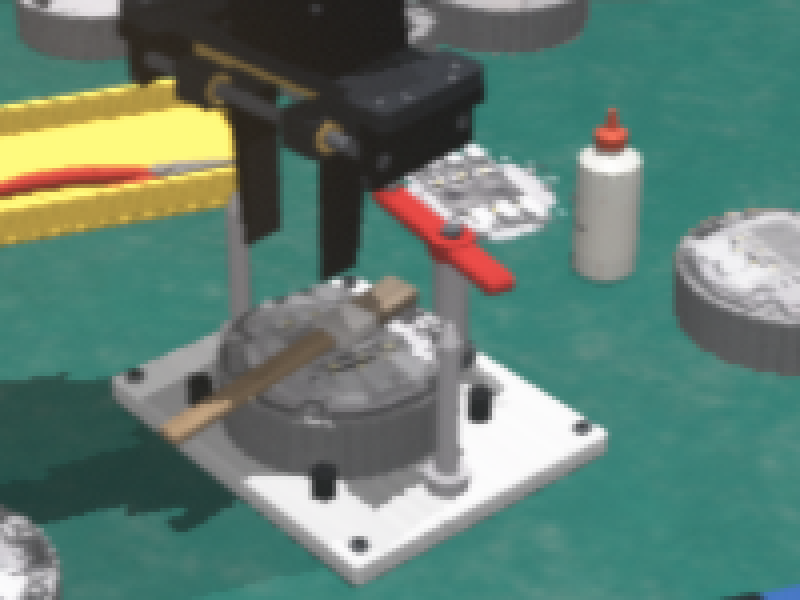

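>>> drive_tool(increments=[[[0.02,0.02,0.6],[0,0,0]],[[0,0,0.6],[0,0,0]],[[0,0,0.4],[0,0,0]],[[0,0,0.2],[0,0,0]],[[0,0,0],[0,0,0]]])

```text
t: 4.75
eef_pos: [482.6, -46.1, 66.1]
tcp_rot: [3.142, 0.0, -2.895]
ft_force: [-0.1, -0.2, 0.4]
opening: 0.501
```

```bash
python3 plan.py 483 -46 65 -2.895;python3 - <<'E'
from h import *
p=snap('wrist','w3.png')
E
```

```text
t 4.75 pos [482.57 -46.13  66.06] rot [ 3.14  0.   -2.89] dist 1.1470878980276782 rot [0. 0. 0.] n 1 F [-0.05 -0.24  0.44] op 0.5011737064213703
[[[-0.01, 0.0, 0.04], [0.001, 0.001, 0.001]]]
```

View pics/w3.png

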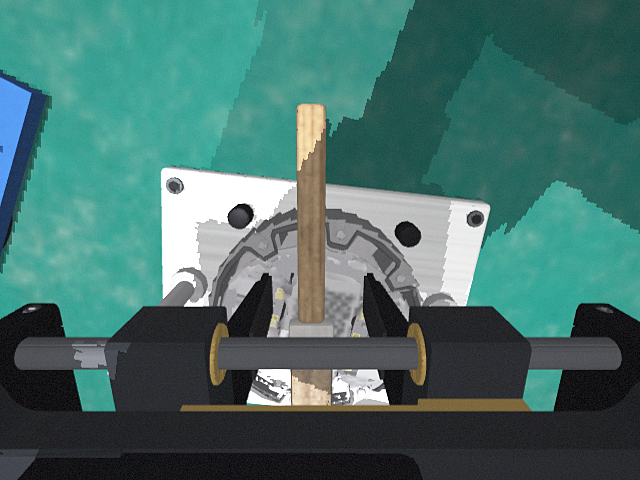

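```bash
python3 - <<'E'
from h import *
p=env.read_camera('wrist')
print(ray(p,(312,321),71),ray(p,(311.5,105),71), proj(p,np.array([482.6,-46.1,66])))
E
```

```text
[496.77639233 -45.90597596  71.        ] [393.9654889  -71.56778823  71.        ] [318.27705639 292.75014241]
```

>>> drive_tool(increments=[[[0,-0.1,0.04],[0,0,0]],[[0,0,0],[0,0,0]],[[0,0,0],[0,0,0]],[[0,0,0],[0,0,0]],[[0,0,0],[0,0,0]]], jaw=-1)

```text
t: 5.27
eef_pos: [483.5, -49.1, 64.8]
tcp_rot: [-3.142, 0.0, -2.895]
ft_force: [1.0, -0.5, -1.0]
opening: 0.208
```

>>> drive_tool(increments=[[[0,0,0],[0,0,0]],[[0,0,0],[0,0,0]],[[0,0,-0.3],[0,0,0]],[[0,0,-0.5],[0,0,0]],[[0,0,-0.5],[0,0,0]]])

```text
t: 5.68
eef_pos: [483.2, -49.0, 104.3]
tcp_rot: [3.141, -0.001, -2.895]
ft_force: [-0.1, -0.9, -0.8]
opening: 0.143
```

```bash
python3 plan.py 483 -49 210 -2.895;python3 - <<'E'
from h import *
p=snap('wrist','w4.png')
E
```

```text
t 5.68 pos [483.19 -48.98 104.3 ] rot [ 3.14 -0.   -2.89] dist 105.7021756191182 rot [ 0. -0.  0.] n 4 F [-0.06 -0.86 -0.84] op 0.14315739790712267
[[[0.0, 0.0, -0.88], [0.002, -0.003, 0.001]], [[0.0, 0.0, -0.88], [0.002, -0.003, 0.001]], [[0.0, 0.0, -0.88], [0.002, -0.003, 0.001]], [[0.0, 0.0, -0.88], [0.002, -0.003, 0.001]]]
```

View pics/w4.png

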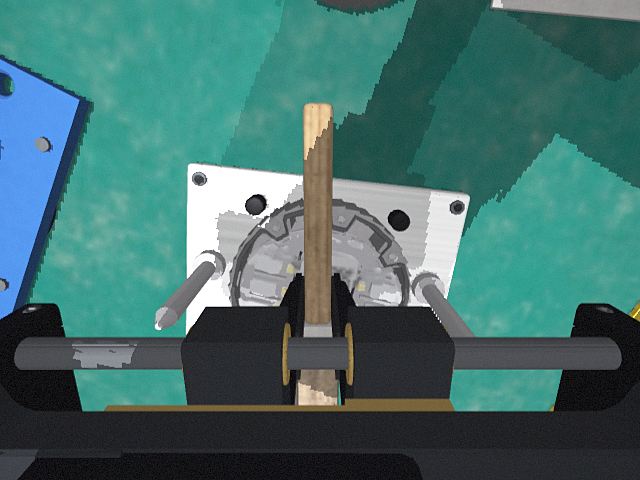

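>>> drive_tool(increments=[[[0,0,-0.9],[0,0,0]],[[0,0,-0.9],[0,0,0]],[[0,0,-0.5],[0,0,0]]])

```text
t: 5.98
eef_pos: [483.9, -49.2, 175.1]
tcp_rot: [-3.141, 0.002, -2.895]
ft_force: [0.3, 0.5, -1.5]
opening: 0.142
```

```bash
python3 plan.py 536 322 150 2.926
```

```text
t 5.98 pos [483.89 -49.16 175.13] rot [-3.14  0.   -2.89] dist 375.6444676812592 rot [-0.    0.    0.46] n 13 F [ 0.26  0.54 -1.45] op 0.14239284344126169
[[[-0.36, 0.89, 0.06], [0.0, 0.002, 0.445]], [[-0.33, 0.9, 0.06], [0.0, 0.002, 0.445]], [[-0.3, 0.91, 0.06], [0.0, 0.002, 0.445]], [[-0.27, 0.92, 0.06], [0.0, 0.002, 0.445]], [[-0.23, 0.93, 0.06], [0.0, 0.002, 0.445]]]
[[[-0.2, 0.94, 0.06], [0.0, 0.002, 0.445]], [[-0.17, 0.95, 0.06], [0.0, 0.002, 0.445]], [[-0.13, 0.95, 0.06], [0.0, 0.002, 0.445]], [[-0.1, 0.96, 0.06], [0.0, 0.002, 0.445]], [[-0.06, 0.96, 0.06], [0.0, 0.002, 0.445]]]
[[[-0.03, 0.96, 0.06], [0.0, 0.002, 0.445]], [[0.01, 0.96, 0.06], [0.0, 0.002, 0.445]], [[0.04, 0.96, 0.06], [0.0, 0.002, 0.445]]]
```

>>> drive_tool(increments=[[[-0.36,0.89,0.06],[0,0,0.44]],[[-0.33,0.9,0.06],[0,0,0.45]],[[-0.3,0.91,0.06],[0,0,0.44]],[[-0.27,0.92,0.06],[0,0,0.45]],[[-0.23,0.93,0.06],[0,0,0.44]]])

```text
t: 6.4
eef_pos: [503.6, 94.6, 163.8]
tcp_rot: [3.142, 0.0, -3.074]
ft_force: [-0.3, 0.1, 0.2]
opening: 0.141
```

>>> drive_tool(increments=[[[-0.2,0.94,0.06],[0,0,0.45]],[[-0.17,0.95,0.06],[0,0,0.44]],[[-0.13,0.95,0.06],[0,0,0.45]],[[-0.1,0.96,0.06],[0,0,0.44]],[[-0.06,0.96,0.06],[0,0,0.45]]])

```text
t: 6.82
eef_pos: [523.7, 237.8, 154.7]
tcp_rot: [3.142, 0.0, 3.031]
ft_force: [-0.1, -0.2, 0.2]
opening: 0.144
```

>>> drive_tool(increments=[[[-0.03,0.96,0.06],[0,0,0.44]],[[0.01,0.96,0.06],[0,0,0.45]],[[0.04,0.96,0.06],[0,0,0.44]],[[0,0,0],[0,0,0]]])

```text
t: 7.15
eef_pos: [535.6, 325.9, 148.8]
tcp_rot: [3.14, 0.0, 2.926]
ft_force: [-1.3, -0.4, -0.2]
opening: 0.142
```

```bash
python3 plan.py 536 322 60 2.926;python3 - <<'E'
from h import *
p=snap('wrist','w5.png')
p=snap('top','t5.png');a=p['pixels'][180:330,130:330]; cv2.imwrite('pics/t5z.png',cv2.resize(a,(800,600),interpolation=3))
E
```

```text
t 7.15 pos [535.62 325.92 148.83] rot [3.14 0.   2.93] dist 88.9202582043182 rot [0. 0. 0.] n 3 F [-1.34 -0.36 -0.24] op 0.14182569824602473
[[[-0.01, -0.04, 0.99], [0.005, 0.001, 0.002]], [[-0.01, -0.04, 0.99], [0.005, 0.001, 0.002]], [[-0.01, -0.04, 0.99], [0.005, 0.001, 0.002]]]
```

View pics/w5.png

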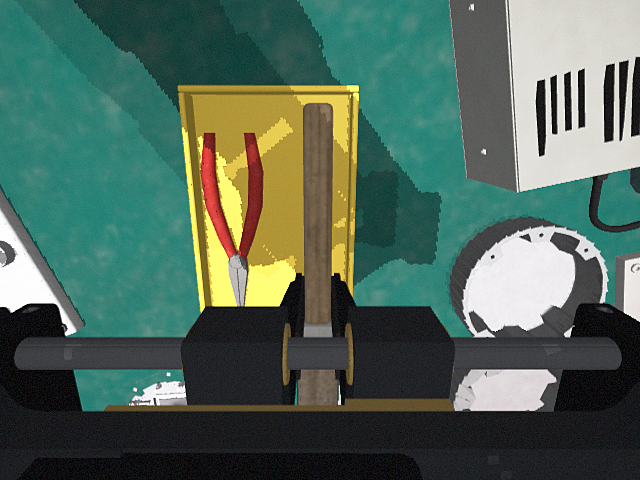

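View pics/t5z.png

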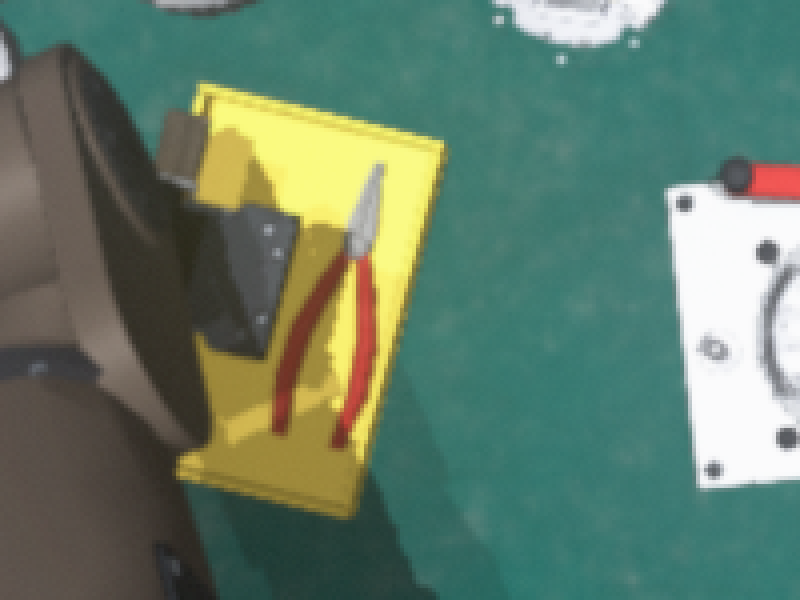

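```bash
python3 - <<'E'
from h import *
np.set_printoptions(precision=1,suppress=True)
p=env.read_camera('wrist')
a=ray(p,(179,87),26);b=ray(p,(359,86),26); m=(a+b)/2
print(a,b,np.linalg.norm(a-b)); v=(b-a)/np.linalg.norm(b-a); x=np.array([v[1],-v[0],0]); print(np.arctan2(x[1],x[0]), m+107.5*x)
print('brush end at height',ray(p,(318,104),155))
print(env.state()['eef_pos'])
E
```

```text
[400.2 242.7  26. ] [428.7 377.6  26. ] 137.9010312104581
-0.20853765124159884 [519.6 287.9  26. ]
brush end at height [444.7 342.1 155. ]
[535.2 321.7 149. ]
```

>>> drive_tool(increments=[[[0,-0.03,0.95],[0,0,0]],[[0,-0.03,0.95],[0,0,0]],[[0,0,0.9],[0,0,0]],[[0,0,0.9],[0,0,0]],[[0,0,0.5],[0,0,0]]])

```text
t: 7.72
eef_pos: [534.4, 318.3, 20.9]
tcp_rot: [-3.14, -0.002, 2.925]
ft_force: [-0.1, 0.4, 0.3]
opening: 0.144
```

```bash
python3 plan.py 536 320 8.5 2.93 2;python3 - <<'E'
from h import *
p=snap('wrist','w6.png')
E
```

```text
t 7.72 pos [534.41 318.29  20.91] rot [-3.14 -0.    2.93] dist 12.631236345949736 rot [-0. -0. -0.] n 2 F [-0.09  0.37  0.26] op 0.14405974942103975
[[[-0.02, 0.03, 0.21], [-0.011, -0.014, -0.031]], [[-0.02, 0.03, 0.21], [-0.011, -0.014, -0.031]]]
```

View pics/w6.png

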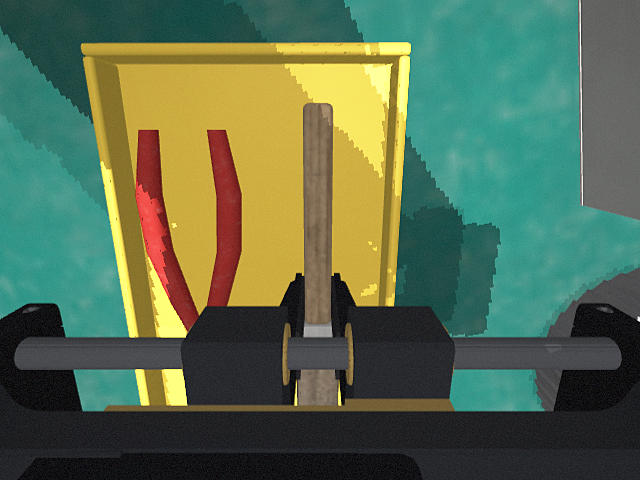

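>>> drive_tool(increments=[[[0,0.02,0.2],[0,0,0]],[[0,0.02,0.18],[0,0,0]],[[0,0,0],[0,0,0]],[[0,0,0],[0,0,0]]])

```text
t: 8.1
eef_pos: [535.9, 321.2, 12.8]
tcp_rot: [3.141, 0.001, 2.926]
ft_force: [0.0, -0.9, 0.6]
opening: 0.141
```

>>> drive_tool(increments=[[[0,0,0],[0,0,0]],[[0,0,0],[0,0,0]],[[0,0,0],[0,0,0]],[[0,0,0],[0,0,0]]], jaw=-0.4)

```text
t: 8.43
eef_pos: [535.6, 321.4, 12.2]
tcp_rot: [3.141, 0.0, 2.926]
ft_force: [0.3, -0.6, -0.3]
opening: 0.294
```

>>> drive_tool(increments=[[[0,0,-0.4],[0,0,0]],[[0,0,-1],[0,0,0]],[[0,0,-1],[0,0,0]],[[0,0,-1],[0,0,0]],[[0,0,-1],[0,0,0]]])

```text
t: 8.85
eef_pos: [535.3, 321.2, 146.2]
tcp_rot: [3.141, 0.0, 2.926]
ft_force: [0.3, 1.2, 0.2]
opening: 0.298
```

```bash
python3 - <<'E'
from h import *
p=snap('wrist','w7.png')
E
python3 plan.py 480 -290 190 2.907
```

```text
t 8.9 pos [537.3  322.27 152.25] rot [3.14 0.01 2.93] dist 616.1032183420799 rot [0.01 0.01 0.02] n 21 F [2.48 0.27 5.43] op 0.2991613706460116
[[[-0.12, -0.97, -0.06], [0.003, 0.004, 0.011]], [[-0.12, -0.97, -0.06], [0.003, 0.004, 0.011]], [[-0.12, -0.97, -0.06], [0.003, 0.004, 0.011]], [[-0.12, -0.97, -0.06], [0.003, 0.004, 0.011]], [[-0.12, -0.97, -0.06], [0.003, 0.004, 0.011]]]
[[[-0.12, -0.97, -0.06], [0.003, 0.004, 0.011]], [[-0.12, -0.97, -0.06], [0.003, 0.004, 0.011]], [[-0.13, -0.97, -0.06], [0.003, 0.004, 0.011]], [[-0.13, -0.97, -0.06], [0.003, 0.004, 0.011]], [[-0.13, -0.97, -0.06], [0.003, 0.004, 0.011]]]
[[[-0.13, -0.97, -0.06], [0.003, 0.004, 0.011]], [[-0.13, -0.97, -0.06], [0.003, 0.004, 0.011]], [[-0.13, -0.97, -0.06], [0.003, 0.004, 0.011]], [[-0.13, -0.97, -0.06], [0.003, 0.004, 0.011]], [[-0.13, -0.97, -0.06], [0.003, 0.004, 0.011]]]
[[[-0.13, -0.97, -0.06], [0.003, 0.004, 0.011]], [[-0.13, -0.97, -0.06], [0.003, 0.004, 0.011]], [[-0.13, -0.97, -0.06], [0.003, 0.004, 0.011]], [[-0.13, -0.97, -0.06], [0.003, 0.004, 0.011]], [[-0.14, -0.97, -0.06], [0.003, 0.004, 0.011]]]
[[[-0.14, -0.97, -0.06], [0.003, 0.004, 0.011]]]
```

View pics/w7.png

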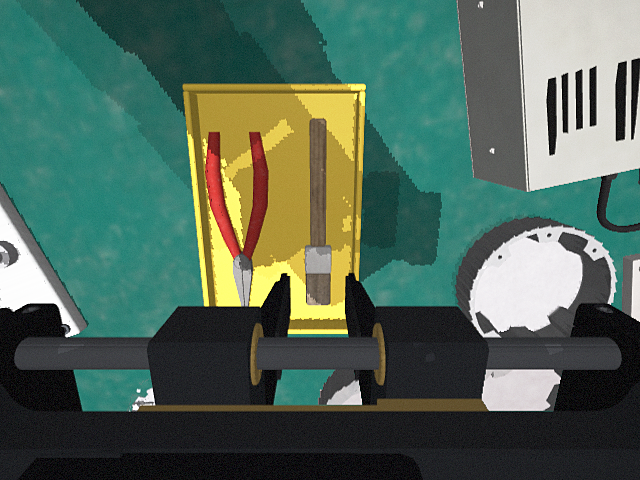

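>>> drive_tool(increments=[[[-0.12,-0.97,-0.06],[0,0,0]],[[-0.12,-0.97,-0.06],[0,0,0]],[[-0.12,-0.97,-0.06],[0,0,0]],[[-0.12,-0.97,-0.06],[0,0,0]],[[-0.12,-0.97,-0.06],[0,0,0]]], jaw=0)

```text
t: 9.32
eef_pos: [521.6, 174.1, 153.7]
tcp_rot: [3.141, 0.001, 2.926]
ft_force: [0.3, 0.6, 0.1]
opening: 0.495
```

>>> drive_tool(increments=[[[-0.12,-0.97,-0.06],[0,0,0]],[[-0.12,-0.97,-0.06],[0,0,0]],[[-0.12,-0.97,-0.06],[0,0,0]],[[-0.12,-0.97,-0.06],[0,0,0]],[[-0.12,-0.97,-0.06],[0,0,0]]])

```text
t: 9.73
eef_pos: [508.1, 28.0, 162.7]
tcp_rot: [3.141, 0.001, 2.926]
ft_force: [0.3, -0.1, 0.3]
opening: 0.499
```

>>> drive_tool(increments=[[[-0.12,-0.97,-0.06],[0,0,0]],[[-0.12,-0.97,-0.06],[0,0,0]],[[-0.12,-0.97,-0.06],[0,0,0]],[[-0.12,-0.97,-0.06],[0,0,0]],[[-0.12,-0.97,-0.06],[0,0,0]]])

```text
t: 10.15
eef_pos: [494.5, -118.0, 171.7]
tcp_rot: [-3.142, 0.001, 2.926]
ft_force: [-0.3, -0.2, -0.7]
opening: 0.499
```

```bash
python3 plan.py 520 -300 180 2.907
```

```text
t 10.15 pos [ 494.53 -118.05  171.7 ] rot [-3.14  0.    2.93] dist 183.91588753783984 rot [-0.    0.    0.02] n 7 F [-0.28 -0.18 -0.74] op 0.4992539985510019
[[[-0.3, -0.82, -0.04], [0.0, 0.002, 0.034]], [[-0.31, -0.82, -0.04], [0.0, 0.002, 0.034]], [[-0.31, -0.82, -0.04], [0.0, 0.002, 0.034]], [[-0.31, -0.82, -0.04], [0.0, 0.002, 0.034]], [[-0.31, -0.82, -0.04], [0.0, 0.002, 0.034]]]
[[[-0.31, -0.82, -0.04], [0.0, 0.002, 0.034]], [[-0.32, -0.82, -0.04], [0.0, 0.002, 0.034]]]
```

>>> drive_tool(increments=[[[-0.3,-0.82,-0.04],[0,0,0.03]],[[-0.31,-0.82,-0.04],[0,0,0.03]],[[-0.31,-0.82,-0.04],[0,0,0.03]],[[-0.31,-0.82,-0.04],[0,0,0.03]],[[-0.31,-0.82,-0.04],[0,0,0.03]]])

```text
t: 10.57
eef_pos: [513.0, -248.1, 177.6]
tcp_rot: [-3.141, 0.001, 2.914]
ft_force: [-0.1, 0.1, -0.2]
opening: 0.499
```

>>> drive_tool(increments=[[[-0.31,-0.82,-0.04],[0,0,0.03]],[[-0.32,-0.82,-0.04],[0,0,0.03]],[[0,0,0],[0,0,0]],[[0,0,0],[0,0,0]],[[0,0,0],[0,0,0]]])

```text
t: 10.98
eef_pos: [520.0, -298.3, 179.4]
tcp_rot: [3.141, -0.0, 2.909]
ft_force: [0.4, -0.3, 0.5]
opening: 0.5
```

```bash
python3 - <<'E'
from h import *
p=snap('wrist','w8.png'); print(env.state()['eef_pos'],env.state()['tcp_rot'])
print(env.tip_of('plate_handle',p)[:2],env.tip_of('plate_under',p)[:2])
np.save('w8.npy',p['world_to_cam'])
E
```

```text
[ 520.10720225 -297.98452279  179.42274448] [ 3.14124909e+00 -2.44220537e-04  2.90977846e+00]
[{'point': [507.9, -304.4, 55.3], 'score': 0.96}] [{'point': [506.1, -304.1, -2.7], 'score': 0.73}]
```

View pics/w8.png

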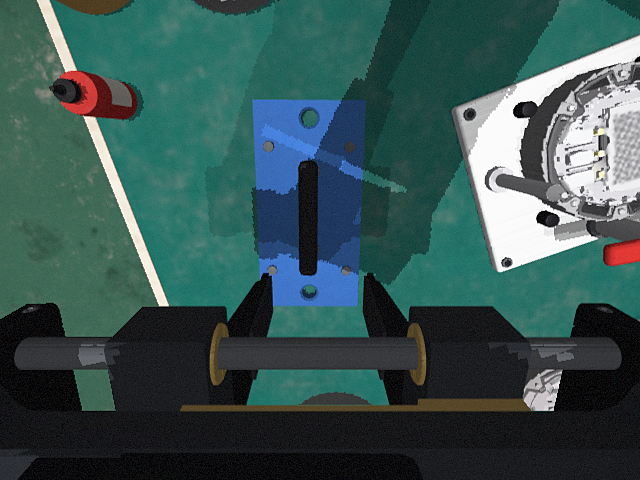

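```bash
python3 - <<'E'
from h import *
np.set_printoptions(precision=2,suppress=True)
p=env.read_camera('wrist')
a,b=ray(p,(310,118),16),ray(p,(309.3,292),16); print('holes',a,b,(a+b)/2,np.linalg.norm(a-b),np.arctan2(*(a-b)[1::-1]))
a,b=ray(p,(308.3,161),58),ray(p,(308.3,275.5),54); print('handle',(a+b)/2,np.linalg.norm(a-b),np.arctan2(*(a-b)[1::-1]))
E
python3 plan.py 508 -302.5 90 2.908
```

```text
holes [ 426.98 -283.26   16.  ] [ 591.38 -323.74   16.  ] [ 509.18 -303.5    16.  ] 169.30983826347986 2.90017298959001
handle [ 509.56 -303.84   56.  ] 100.94173960320633 2.902040442847731
t 11.18 pos [ 520.37 -298.03  179.48] rot [3.14 0.   2.91] dist 90.44398124049947 rot [0. 0. 0.] n 4 F [-0.13  0.06 -1.28] op 0.5007387840974773
[[[0.09, -0.06, 0.75], [0.0, 0.0, 0.007]], [[0.09, -0.06, 0.75], [0.0, 0.0, 0.007]], [[0.09, -0.06, 0.75], [0.0, 0.0, 0.007]], [[0.09, -0.06, 0.75], [0.0, 0.0, 0.007]]]
```

>>> drive_tool(increments=[[[0.08,-0.08,0.75],[0,0,0.02]],[[0.08,-0.08,0.75],[0,0,0.02]],[[0.08,-0.08,0.75],[0,0,0.02]],[[0.08,-0.08,0.75],[0,0,0.02]],[[0,0,0.7],[0,0,0]]])

```text
t: 11.6
eef_pos: [508.4, -305.6, 67.3]
tcp_rot: [3.141, -0.0, 2.903]
ft_force: [0.8, -1.7, -0.4]
opening: 0.501
```

>>> drive_tool(increments=[[[0,0,0],[0,0,0]],[[0,0,0],[0,0,0]]])

```text
t: 11.77
eef_pos: [508.7, -305.5, 68.0]
tcp_rot: [3.141, -0.002, 2.903]
ft_force: [0.5, 0.3, 0.9]
opening: 0.502
```

```bash
python3 - <<'E'
from h import *
np.set_printoptions(precision=2,suppress=True)
p=snap('wrist','w9.png')
E
python3 plan.py 509 -304.5 34 2.902
```

```text
t 11.82 pos [ 509.17 -305.91   68.97] rot [-3.14  0.    2.9 ] dist 34.999349478339326 rot [-0.  0.  0.] n 2 F [ 1.19  0.21 -0.39] op 0.4981425503899493
[[[0.01, 0.02, 0.58], [0.0, 0.002, 0.008]], [[0.01, 0.02, 0.58], [0.0, 0.002, 0.008]]]
```

View pics/w9.png

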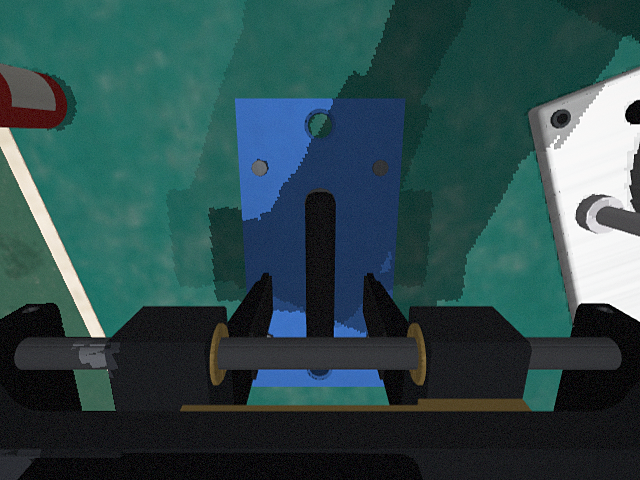

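```bash
python3 - <<'E'
from h import *
np.set_printoptions(precision=2,suppress=True)
p=env.read_camera('wrist'); s=env.state()
a=ray(p,(319,123),16);h=ray(p,(320,190),58);u=np.array([np.cos(2.902),np.sin(2.902),0])
print(a,a-85*u,h,h-50*u,s['eef_pos'])
E
```

```text
[ 425.23 -284.94   16.  ] [ 507.8  -305.11   16.  ] [ 458.27 -292.52   58.  ] [ 506.84 -304.39   58.  ] [ 509.41 -306.12   69.51]
```

Centre ≈ (508,-305). Descend and grip.

>>> drive_tool(increments=[[[0.03,0.02,0.5],[0,0,0]],[[0.01,0.02,0.4],[0,0,0]],[[0,0,0.24],[0,0,0]],[[0,0,0],[0,0,0]]])

```text
t: 12.2
eef_pos: [507.5, -304.3, 33.1]
tcp_rot: [3.141, -0.001, 2.903]
ft_force: [0.2, -0.2, -0.8]
opening: 0.5
```

>>> drive_tool(increments=[[[0,0,0],[0,0,0]],[[0,0,0],[0,0,0]],[[0,0,0],[0,0,0]],[[0,0,0],[0,0,0]],[[0,0,0],[0,0,0]]], jaw=-1)

```text
t: 12.62
eef_pos: [508.0, -304.8, 34.3]
tcp_rot: [-3.141, 0.001, 2.903]
ft_force: [0.2, -0.2, 0.2]
opening: 0.208
```

>>> drive_tool(increments=[[[0,0,0],[0,0,0]],[[0,0,0],[0,0,0]],[[0,0,0],[0,0,0]]])

```text
t: 12.87
eef_pos: [508.0, -304.6, 34.3]
tcp_rot: [3.142, 0.0, 2.903]
ft_force: [0.0, 2.2, 4.6]
opening: 0.166
```

```bash
python3 plan.py 490 -250 175 2.902
```

```text
t 12.87 pos [ 507.97 -304.6    34.28] rot [3.14 0.   2.9 ] dist 152.00519273388787 rot [0. 0. 0.] n 6 F [0.02 2.2  4.63] op 0.16617634541951332
[[[0.17, 0.27, -0.78], [0.0, 0.001, 0.002]], [[0.17, 0.27, -0.78], [0.0, 0.001, 0.002]], [[0.17, 0.27, -0.78], [0.0, 0.001, 0.002]], [[0.17, 0.27, -0.78], [0.0, 0.001, 0.002]], [[0.17, 0.27, -0.78], [0.0, 0.001, 0.002]]]
[[[0.17, 0.27, -0.78], [0.0, 0.001, 0.002]]]
```

>>> drive_tool(increments=[[[0,0,-0.2],[0,0,0]],[[0,0,-0.4],[0,0,0]],[[0,0,-0.7],[0,0,0]],[[0,0,-0.7],[0,0,0]],[[0,0,-0.7],[0,0,0]]])

```text
t: 13.28
eef_pos: [507.5, -304.5, 116.3]
tcp_rot: [3.141, -0.001, 2.903]
ft_force: [0.5, 0.8, -6.6]
opening: 0.171
```

>>> drive_tool(increments=[[[0,0,-0.7],[0,0,0]],[[0,0,-0.6],[0,0,0]],[[0,0,-0.4],[0,0,0]],[[0,0,-0.2],[0,0,0]],[[0,0,0],[0,0,0]]])

```text
t: 13.7
eef_pos: [508.1, -304.8, 173.6]
tcp_rot: [-3.141, 0.002, 2.903]
ft_force: [0.8, -0.4, -5.5]
opening: 0.167
```

```bash
python3 - <<'E'
from h import *
p=snap('wrist','w10.png')
s=snap('side','s10.png')
E
python3 plan.py 505 -210 180 1.70 16
```

```text
t 13.8 pos [ 507.53 -304.44  171.6 ] rot [ 3.14 -0.    2.9 ] dist 94.8432796086802 rot [-0.  -0.   1.2] n 16 F [-0.13 -0.09 -5.99] op 0.16617471579954293
[[[0.05, 0.19, -0.02], [0.0, -0.001, 0.94]], [[0.07, 0.19, -0.02], [0.0, -0.001, 0.94]], [[0.08, 0.18, -0.02], [0.0, -0.001, 0.94]], [[0.09, 0.17, -0.02], [0.0, -0.001, 0.94]], [[0.11, 0.17, -0.02], [0.0, -0.001, 0.94]]]
[[[0.12, 0.16, -0.02], [0.0, -0.001, 0.94]], [[0.13, 0.15, -0.02], [0.0, -0.001, 0.94]], [[0.14, 0.14, -0.02], [0.0, -0.001, 0.94]], [[0.15, 0.13, -0.02], [0.0, -0.001, 0.94]], [[0.16, 0.12, -0.02], [0.0, -0.001, 0.94]]]
[[[0.17, 0.1, -0.02], [0.0, -0.001, 0.94]], [[0.17, 0.09, -0.02], [0.0, -0.001, 0.94]], [[0.18, 0.08, -0.02], [0.0, -0.001, 0.94]], [[0.19, 0.06, -0.02], [0.0, -0.001, 0.94]], [[0.19, 0.05, -0.02], [0.0, -0.001, 0.94]]]
[[[0.19, 0.03, -0.02], [0.0, -0.001, 0.94]]]
```

View pics/w10.png

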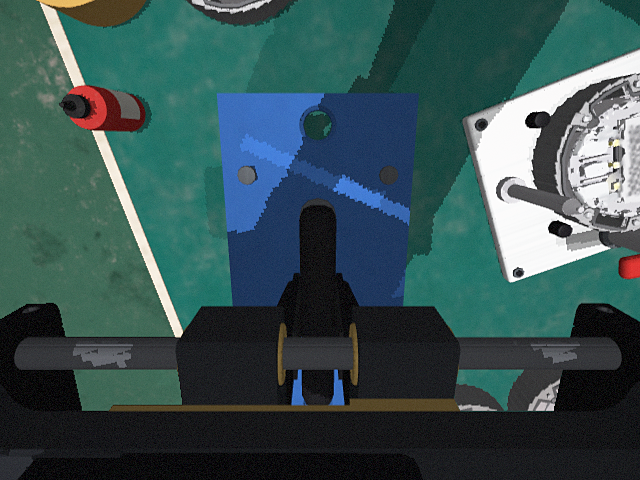

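View pics/s10.png

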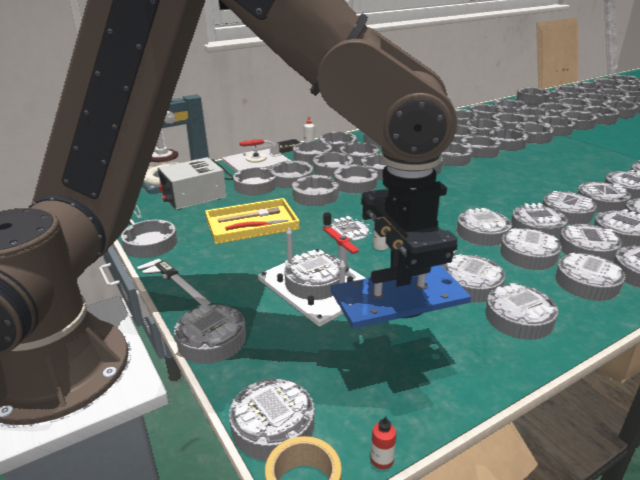

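```bash
python3 - <<'E'
from h import *
np.set_printoptions(precision=2,suppress=True)
p=env.read_camera('wrist'); s=env.state(); from scipy.spatial.transform import Rotation as Ro
R=Ro.from_euler('xyz',s['tcp_rot']); T=np.array(s['eef_pos']); print(T)
h=ray(p,(316.5,123.5),T[2]-18); print('hole tool',R.inv().apply(h-T))
c=ray(p,(464,118),15),ray(p,(512,281),15)
print('base corners',c, np.linalg.norm(c[0]-c[1]),np.arctan2(*(c[1]-c[0])[1::-1]))
q=env.read_camera('top'); f=cv2.imread('pics/top0.png')
print(ray(q,(150+478/2,130+175/2),15),ray(q,(150+494/2,130+323/2),15),ray(q,(150+294/2,130+193/2),15),ray(q,(150+309/2,130+345/2),15))
# w1: reconstruct cam from current: cam pose in tool frame
M=np.linalg.inv(p['world_to_cam']); tw=np.eye(4);tw[:3,:3]=R.as_matrix();tw[:3,3]=T; C=np.linalg.inv(tw)@M; np.save('camtool.npy',C)
t1=np.eye(4);t1[:3,:3]=Ro.from_euler('xyz',[3.1416,0,-2.933]).as_matrix();t1[:3,3]=[437.3,-39.4,248.9]
p1=dict(p);p1['world_to_cam']=np.linalg.inv(t1@C)
a,b=ray(p1,(222.7,194.8),15),ray(p1,(401,206.3),15);print('w1',a,b,np.linalg.norm(a-b),np.arctan2(*(b-a)[1::-1])-np.pi/2)
t1[:3,:3]=Ro.from_euler('xyz',[3.1416,0,-2.895]).as_matrix();t1[:3,3]=[483.2,-49,104.3]
p1['world_to_cam']=np.linalg.inv(t1@C)
print('w4 right pin',ray(p1,(158,324),110)); a,b=ray(p1,(188,164),15),ray(p1,(470,193),15);print(a,b,np.linalg.norm(a-b),np.arctan2(*(b-a)[1::-1])-np.pi/2)
E
```

```text
[ 507.45 -304.38  171.2 ]
hole tool [85.14 -0.84 18.12]
base corners (array([ 446.36, -158.18,   15.  ]), array([ 611.3 , -130.68,   15.  ])) 167.2091889732018 0.1652277213980786
[ 613.92 -132.6    15.  ] [ 448.62 -153.93   15.  ] [587.93  73.42  15.  ] [418.74  51.68  15.  ]
w1 [ 446.79 -149.36   15.  ] [417.23  54.63  15.  ] 206.11547971919614 0.14390870635523045
w4 right pin [ 518.3  -126.37  110.  ]
[ 448.41 -154.37   15.  ] [418.51  50.03  15.  ] 206.58041261787776 0.1452675148477327
```

```bash
python3 plan.py 506.5 -41.5 172 1.712 18
```

```text
t 13.9 pos [ 507.46 -304.38  171.04] rot [ 3.14 -0.    2.9 ] dist 262.8843915950343 rot [-0.   -0.    1.19] n 18 F [-0.28  0.08 -6.12] op 0.16909931616520663
[[[0.12, 0.47, 0.0], [0.0, -0.001, 0.827]], [[0.15, 0.46, 0.0], [0.0, -0.001, 0.827]], [[0.18, 0.45, 0.0], [0.0, -0.001, 0.827]], [[0.21, 0.44, 0.0], [0.0, -0.001, 0.827]], [[0.24, 0.43, 0.0], [0.0, -0.001, 0.827]]]
[[[0.26, 0.41, 0.0], [0.0, -0.001, 0.827]], [[0.29, 0.39, 0.0], [0.0, -0.001, 0.827]], [[0.32, 0.37, 0.0], [0.0, -0.001, 0.827]], [[0.34, 0.35, 0.0], [0.0, -0.001, 0.827]], [[0.36, 0.33, 0.0], [0.0, -0.001, 0.827]]]
[[[0.38, 0.3, 0.0], [0.0, -0.001, 0.827]], [[0.4, 0.28, 0.0], [0.0, -0.001, 0.827]], [[0.42, 0.25, 0.0], [0.0, -0.001, 0.827]], [[0.43, 0.22, 0.0], [0.0, -0.001, 0.827]], [[0.45, 0.19, 0.0], [0.0, -0.001, 0.827]]]
[[[0.46, 0.16, 0.0], [0.0, -0.001, 0.827]], [[0.47, 0.13, 0.0], [0.0, -0.001, 0.827]], [[0.48, 0.1, 0.0], [0.0, -0.001, 0.827]]]
```

>>> drive_tool(increments=[[[0.12,0.47,-0.05],[0,0,0.83]],[[0.15,0.46,0],[0,0,0.82]],[[0.18,0.45,0],[0,0,0.83]],[[0.21,0.44,0],[0,0,0.82]],[[0.24,0.43,0],[0,0,0.83]]])

```text
t: 14.32
eef_pos: [506.9, -230.9, 172.6]
tcp_rot: [3.142, -0.002, 2.569]
ft_force: [0.1, -0.7, -5.0]
opening: 0.166
```

>>> drive_tool(increments=[[[0.26,0.41,0],[0,0,0.83]],[[0.29,0.39,0],[0,0,0.82]],[[0.32,0.37,0],[0,0,0.83]],[[0.34,0.35,0],[0,0,0.82]],[[0.36,0.33,0],[0,0,0.83]]])

```text
t: 14.73
eef_pos: [506.7, -157.7, 172.7]
tcp_rot: [-3.141, -0.001, 2.239]
ft_force: [0.4, 0.8, -5.3]
opening: 0.164
```

>>> drive_tool(increments=[[[0.38,0.3,0],[0,0,0.83]],[[0.4,0.28,0],[0,0,0.82]],[[0.42,0.25,0],[0,0,0.83]],[[0.43,0.22,0],[0,0,0.82]],[[0.45,0.19,0],[0,0,0.83]]])

```text
t: 15.15
eef_pos: [506.6, -84.8, 172.7]
tcp_rot: [-3.14, -0.001, 1.908]
ft_force: [0.7, 0.4, -6.0]
opening: 0.163
```

>>> drive_tool(increments=[[[0.46,0.16,0],[0,0,0.83]],[[0.47,0.13,0],[0,0,0.82]],[[0.48,0.1,0],[0,0,0.83]],[[0,0,0],[0,0,0]],[[0,0,0],[0,0,0]]])

```text
t: 15.57
eef_pos: [506.5, -41.1, 173.0]
tcp_rot: [-3.141, -0.0, 1.716]
ft_force: [0.8, 0.1, -5.6]
opening: 0.167
```

```bash
python3 - <<'E'
from h import *
p=snap('wrist','w11.png')
q=snap('side','s11.png');a=q['pixels'][150:330,220:460]; cv2.imwrite('pics/s11z.png',cv2.resize(a,(800,600),interpolation=3))
E
python3 plan.py 506.5 -41.5 172 1.712
```

```text
t 15.67 pos [506.7  -41.96 173.14] rot [-3.14 -0.    1.71] dist 1.247065324415711 rot [-0. -0.  0.] n 1 F [-0.8  -0.52 -4.92] op 0.16461030364239976
[[[0.02, 0.0, 0.04], [-0.007, -0.002, 0.031]]]
```

View pics/w11.png

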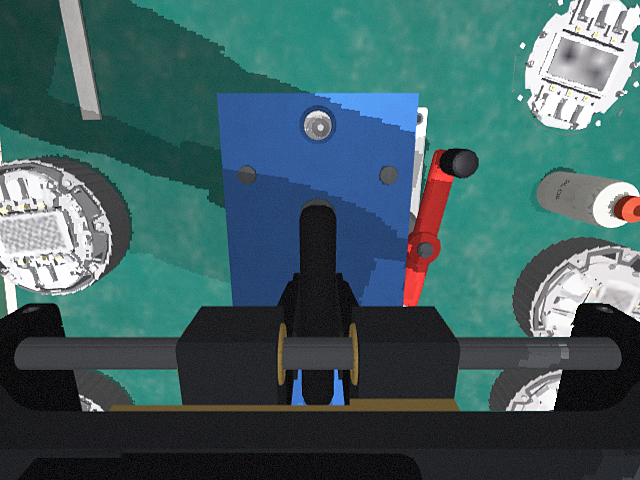

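View pics/s11z.png

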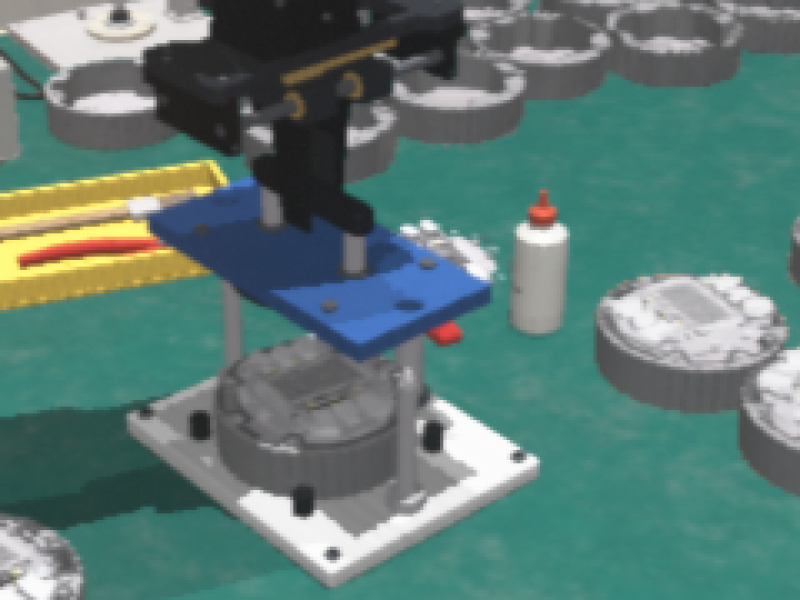

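```bash
python3 - <<'E'
from h import *
np.set_printoptions(precision=2,suppress=True)
from scipy.spatial.transform import Rotation as Ro
a=cv2.imread('pics/w11.png')[85:165,270:370]; cv2.imwrite('pics/w11z.png',cv2.resize(a,(750,600),interpolation=3))
p=env.read_camera('wrist'); s=env.state(); R=Ro.from_euler('xyz',s['tcp_rot']); T=np.array(s['eef_pos'])
f=lambda X:R.inv().apply(X-T)
print('hole',f(ray(p,(317.5,123.5),T[2]-18)),'tip',f(ray(p,(319.5,127.5),110)),ray(p,(319.5,127.5),110))
print('hinge',ray(p,(425,250),93),'knob',ray(p,(460,163),123))
for n in ['top','side']:
    q=env.read_camera(n)
    print(n,[(t,[(np.array(a['point']),round(a['score'],2)) for a in env.tip_of(t,q)[:2]]) for t in ['pin_right','pin_left','latch_hinge','latch_knob']])
E
```

```text
hole [85.11 -0.08 18.01] tip [84.04  1.22 63.21] [495.92  41.23 110.  ]
hinge [586.21 -33.15  93.  ] knob [583.67  32.82 123.  ]
top [('pin_right', []), ('pin_left', [(array([496. ,  40.9, 114.9]), 0.85)]), ('latch_hinge', []), ('latch_knob', [(array([587.9,  35.3, 115.9]), 0.46)])]
side [('pin_right', [(array([ 519. , -125.2,  111.1]), 0.61)]), ('pin_left', [(array([495.7,  44. , 112. ]), 0.87)]), ('latch_hinge', [(array([582.4, -30.9,  92.1]), 0.59)]), ('latch_knob', [(array([582.4, -29.3,  92.2]), 0.48)])]
```

View pics/w11z.png

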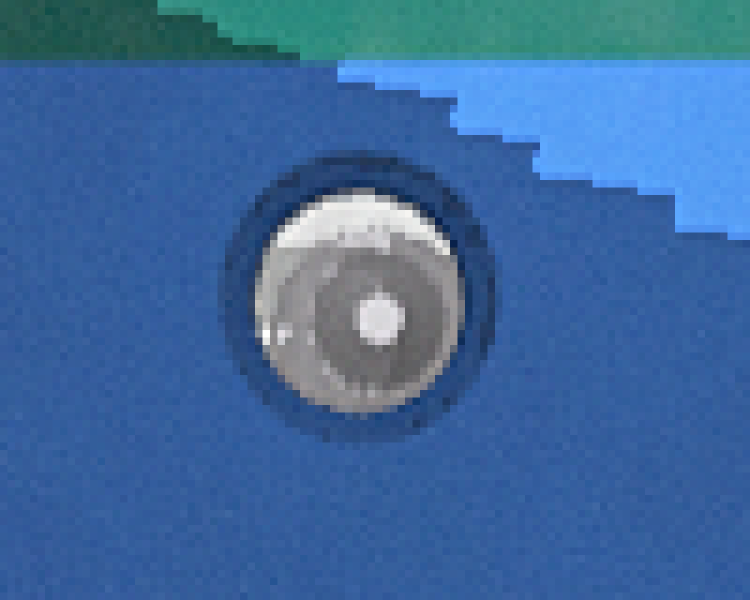

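>>> drive_tool(increments=[[[-0.02,0.04,0.4],[0,0,0]],[[0,0,0.4],[0,0,0]],[[0,0,0.2],[0,0,0]],[[0,0,0],[0,0,0]],[[0,0,0],[0,0,0]]])

```text
t: 16.63
eef_pos: [508.1, -42.0, 143.6]
tcp_rot: [-3.141, -0.0, 1.713]
ft_force: [-0.1, -1.0, -5.8]
opening: 0.169
```

```bash
python3 - <<'E'
from h import *
np.set_printoptions(precision=2,suppress=True)
p=snap('wrist','w12.png')
a=p['pixels'][65:185,240:400]; A=cv2.resize(a,(400,300),interpolation=3)
q=snap('side','s12.png');b=q['pixels'][190:310,250:410]; B=cv2.resize(b,(400,300),interpolation=3)
cv2.imwrite('pics/c12.png',np.hstack([A,B])); print(env.state()['eef_pos'],env.state()['tcp_rot'],env.state()['ft_force'])
E
```

```text
[508.33 -42.08 144.04] [3.14 0.   1.71] [-0.15 -0.   -5.37]
```

View pics/c12.png

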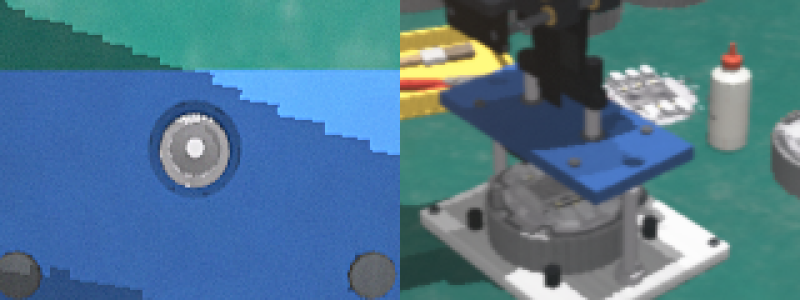

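>>> drive_tool(increments=[[[0,0,0.12],[0,0,0]],[[0,0,0.12],[0,0,0]],[[0,0,0.12],[0,0,0]],[[0,0,0.1],[0,0,0]],[[0,0,0],[0,0,0]]])

```text
t: 17.15
eef_pos: [507.7, -42.0, 129.0]
tcp_rot: [-3.141, -0.0, 1.713]
ft_force: [0.5, 0.2, -6.0]
opening: 0.164
```

```bash
python3 - <<'E'
from h import *
np.set_printoptions(precision=2,suppress=True)
p=snap('wrist','w13.png')
a=p['pixels'][65:185,240:400]; A=cv2.resize(a,(400,300),interpolation=3)
q=snap('side','s13.png');b=q['pixels'][190:310,250:410]; B=cv2.resize(b,(400,300),interpolation=3)
cv2.imwrite('pics/c13.png',np.hstack([A,B])); print(env.state()['eef_pos'],env.state()['tcp_rot'],env.state()['ft_force'])
E
```

```text
[508.01 -42.03 129.55] [-3.14 -0.    1.71] [-0.31 -0.63 -6.44]
```

View pics/c13.png

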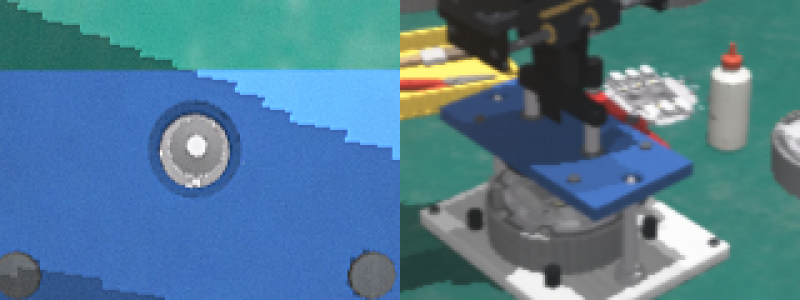

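>>> drive_tool(increments=[[[0,0,0.15],[0,0,0]],[[0,0,0.15],[0,0,0]],[[0,0,0.15],[0,0,0]],[[0,0,0.15],[0,0,0]],[[0,0,0.15],[0,0,0]]])

```text
t: 17.67
eef_pos: [508.0, -42.0, 106.6]
tcp_rot: [-3.141, -0.0, 1.713]
ft_force: [0.2, -0.5, -5.7]
opening: 0.168
```

>>> drive_tool(increments=[[[0,0,0.1],[0,0,0]],[[0,0,0.06],[0,0,0]],[[0,0,0.04],[0,0,0]],[[0,0,0],[0,0,0]]])

```text
t: 18.0
eef_pos: [508.0, -42.0, 101.0]
tcp_rot: [-3.141, -0.0, 1.713]
ft_force: [1.1, -0.4, -5.3]
opening: 0.165
```

>>> drive_tool(increments=[[[0,0,0.04],[0,0,0]],[[0,0,0.04],[0,0,0]],[[0,0,0.03],[0,0,0]],[[0,0,0],[0,0,0]]])

```text
t: 18.33
eef_pos: [508.0, -42.0, 97.8]
tcp_rot: [-3.142, -0.0, 1.713]
ft_force: [0.7, 0.2, -5.5]
opening: 0.169
```

>>> drive_tool(increments=[[[0,0,0.02],[0,0,0]],[[0,0,0.02],[0,0,0]],[[0,0,0],[0,0,0]],[[0,0,0],[0,0,0]]])

```text
t: 18.67
eef_pos: [508.0, -42.0, 96.7]
tcp_rot: [3.142, -0.0, 1.713]
ft_force: [-0.0, 0.0, -5.3]
opening: 0.166
```

>>> drive_tool(increments=[[[0,0,0.02],[0,0,0]],[[0,0,0.02],[0,0,0]],[[0,0,0],[0,0,0]],[[0,0,0],[0,0,0]]])

```text
t: 19.0
eef_pos: [508.2, -42.1, 96.0]
tcp_rot: [3.141, 0.0, 1.713]
ft_force: [-2.3, -0.5, 5.5]
opening: 0.166
```

>>> drive_tool(increments=[[[0,0,0],[0,0,0]],[[0,0,0],[0,0,0]],[[0,0,0],[0,0,0]],[[0,0,0],[0,0,0]]], jaw=-0.2)

```text
t: 19.33
eef_pos: [508.1, -42.0, 95.5]
tcp_rot: [3.141, -0.0, 1.713]
ft_force: [-0.0, -1.0, -0.1]
opening: 0.373
```

>>> drive_tool(increments=[[[0,0,-0.3],[0,0,0]],[[0,0,-0.8],[0,0,0]],[[0,0,-1],[0,0,0]],[[0,0,-0.8],[0,0,0]],[[0,0,0],[0,0,0]]])

```text
t: 19.75
eef_pos: [509.7, -42.3, 187.2]
tcp_rot: [3.135, 0.002, 1.713]
ft_force: [0.9, 0.6, -0.8]
opening: 0.402
```

```bash
python3 - <<'E'
from h import *
np.set_printoptions(precision=2,suppress=True)
p=snap('wrist','w14.png')
q=snap('side','s14.png');b=q['pixels'][190:310,250:410]; B=cv2.resize(b,(800,600),interpolation=3)
cv2.imwrite('pics/s14z.png',B)
for n,c in (('w',p),('s',q)):
  print(n,[(t,[(np.array(a['point']),round(a['score'],2)) for a in env.tip_of(t,c)[:1]]) for t in ['latch_hinge','latch_knob','plate_handle','pin_left']])
print(env.state()['eef_pos'],env.state()['opening'],env.state()['ft_force'])
E
```

```text
w [('latch_hinge', [(array([584.2, -28.7,  89.5]), 0.91)]), ('latch_knob', [(array([588.9,  34.3, 106.8]), 0.9)]), ('plate_handle', [(array([510.4, -42.3, 114.6]), 0.57)]), ('pin_left', [(array([492.1,  43.6, 111.2]), 0.7)])]
s [('latch_hinge', [(array([582.8, -29.9,  89.3]), 0.95)]), ('latch_knob', [(array([584. ,  31.5, 110.9]), 0.67)]), ('plate_handle', [(array([509.3, -42.1, 117.2]), 0.79)]), ('pin_left', [(array([495.3,  44. , 112.5]), 0.72)])]
[507.89 -42.   181.98] 0.400690325586408 [-0.3   0.28  1.18]
```

View pics/w14.png

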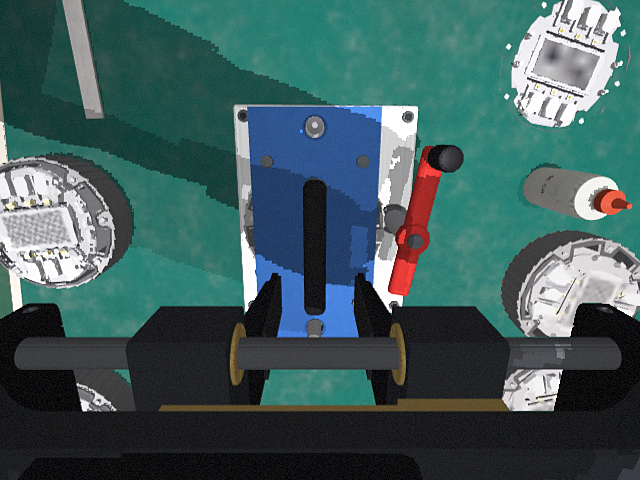

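View pics/s14z.png

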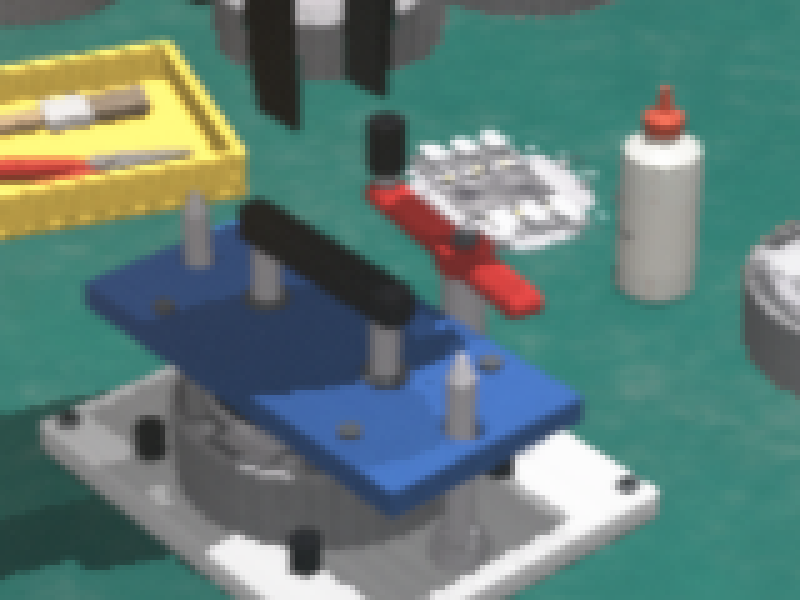

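```bash
python3 plan.py 554 35 150 1.54
```

```text
t 20.25 pos [507.89 -42.   181.98] rot [-3.14 -0.    1.71] dist 95.27862395437226 rot [-0.   -0.    0.17] n 4 F [-0.3   0.28  1.18] op 0.400690325586408
[[[0.58, 0.47, 0.27], [-0.003, -0.001, 0.541]], [[0.6, 0.45, 0.27], [-0.003, -0.001, 0.541]], [[0.62, 0.42, 0.27], [-0.003, -0.001, 0.541]], [[0.64, 0.39, 0.27], [-0.003, -0.001, 0.541]]]
```

>>> drive_tool(increments=[[[0.58,0.47,0],[0,0,0.54]],[[0.6,0.45,0.2],[0,0,0.54]],[[0.62,0.42,0.4],[0,0,0.54]],[[0.64,0.39,0.48],[0,0,0.54]],[[0,0,0],[0,0,0]]], jaw=-1)

```text
t: 20.67
eef_pos: [554.6, 37.5, 147.6]
tcp_rot: [-3.139, -0.001, 1.54]
ft_force: [-0.4, -0.6, -0.8]
opening: 0.11
```

>>> drive_tool(increments=[[[0,0,0],[0,0,0]],[[0,0,0],[0,0,0]],[[0,0,0],[0,0,0]]])

```text
t: 20.92
eef_pos: [554.0, 34.4, 150.6]
tcp_rot: [3.141, 0.0, 1.54]
ft_force: [0.4, -0.7, 1.2]
opening: 0.003
```

```bash
python3 plan.py 554 35 99 1.54 3;python3 - <<'E'
from h import *
np.set_printoptions(precision=2,suppress=True)
p=snap('wrist','w15.png')
print([(t,[(np.array(a['point']),round(a['score'],2)) for a in env.tip_of(t,p)[:1]]) for t in ['latch_hinge','latch_knob']])
E
```

```text
t 20.92 pos [553.99  34.38 150.61] rot [3.14 0.   1.54] dist 51.61688544726339 rot [0. 0. 0.] n 3 F [ 0.42 -0.65  1.18] op 0.003445205876707707
[[[0.01, 0.0, 0.57], [0.002, 0.0, 0.002]], [[0.01, 0.0, 0.57], [0.002, 0.0, 0.002]], [[0.01, 0.0, 0.57], [0.002, 0.0, 0.002]]]
[('latch_hinge', []), ('latch_knob', [(array([589.3,  34.8, 110.1]), 0.92)])]
```

View pics/w15.png

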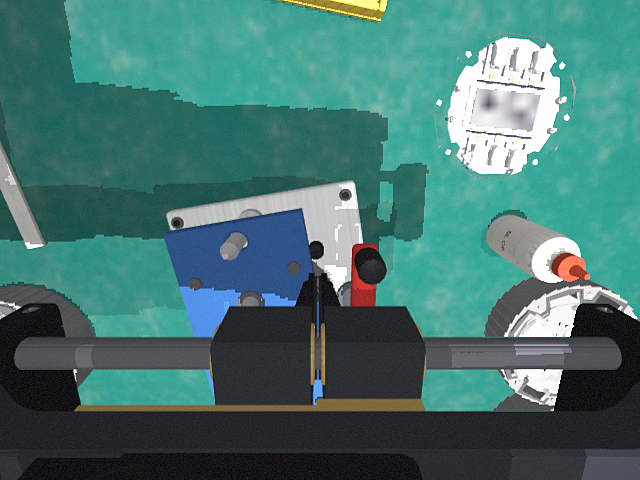

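```bash
python3 - <<'E'
from h import *
np.set_printoptions(precision=1,suppress=True)
p=env.read_camera('wrist');q=env.read_camera('top'); print('knob',ray(p,(373,266),123),'bottle',ray(q,(323,155),100),ray(q,(322,162),60))
E
```

```text
knob [587.4  37.9 123. ] bottle [734.   19.2 100. ] [726.7  21.1  60. ]
```

>>> drive_tool(increments=[[[0,0,0.6],[0,0,0]],[[0,0,0.6],[0,0,0]],[[0,0,0.5],[0,0,0]],[[0,0,0],[0,0,0]]])

```text
t: 21.5
eef_pos: [553.0, 34.9, 97.0]
tcp_rot: [-3.138, -0.0, 1.54]
ft_force: [-0.9, 0.7, 0.3]
opening: 0.007
```

>>> drive_tool(increments=[[[0,0.23,0],[0,0,0]],[[0,0.22,0],[0,0,0]],[[0.04,0.153,0],[0,0,0.875]],[[0.04,0.153,0],[0,0,0.875]],[[0.04,0.153,0],[0,0,0.875]]])

```text
t: 21.92
eef_pos: [582.8, 36.7, 100.3]
tcp_rot: [3.14, -0.0, 1.327]
ft_force: [-1.5, -0.7, -0.6]
opening: 0.006
```

>>> drive_tool(increments=[[[0.04,0.153,0],[0,0,0.875]],[[0.04,0.153,0],[0,0,0.875]],[[0.04,0.153,0],[0,0,0.875]],[[0.04,0.153,0],[0,0,0.875]]])

```text
t: 22.25
eef_pos: [601.6, 35.1, 100.3]
tcp_rot: [3.141, -0.001, 1.047]
ft_force: [-1.6, -0.7, -0.6]
opening: 0.007
```

```bash
python3 - <<'E'
from h import *
np.set_printoptions(precision=2,suppress=True)
s=env.state();H=np.array([584.5,-30.5]);yaw=s['tcp_rot'][2];d=np.array(s['eef_pos'][:2])-H
print(yaw,d@[np.cos(yaw),np.sin(yaw)],d@[np.sin(yaw),-np.cos(yaw)],s['eef_pos'],s['ft_force'])
p=snap('wrist','w16.png')
q=snap('side','s16.png');b=q['pixels'][190:310,250:410]; B=cv2.resize(b,(800,600),interpolation=3)
cv2.imwrite('pics/s16z.png',B)
E
```

```text
1.0470110469577825 65.3073473169469 -18.018669995393445 [601.56  35.06 100.3 ] [-1.6  -0.7  -0.62]
```

View pics/s16z.png

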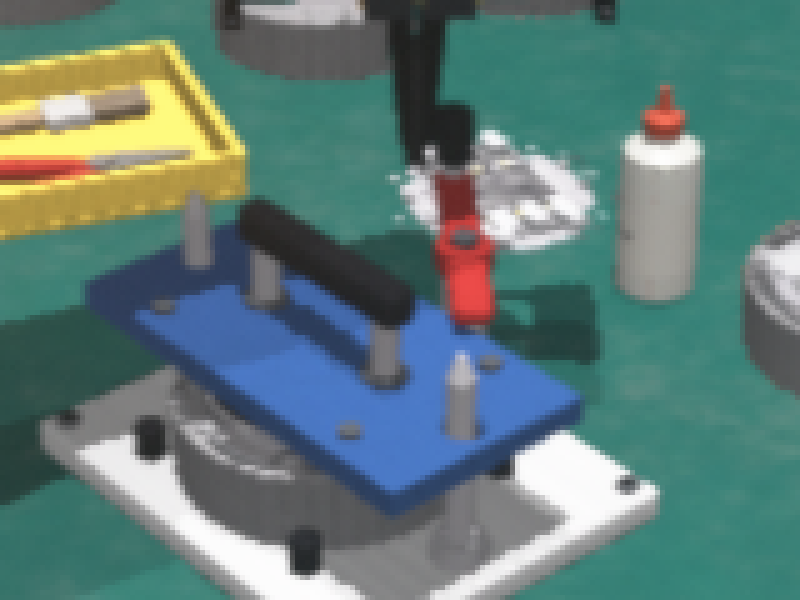

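View pics/w16.png

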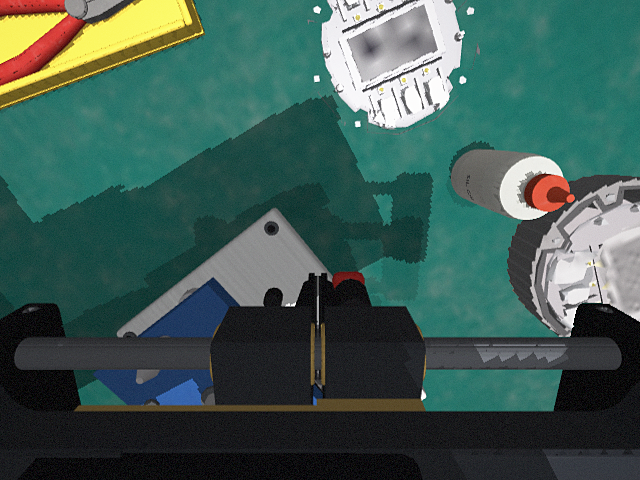

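>>> drive_tool(increments=[[[0.04,0.153,0],[0,0,0.875]],[[0.04,0.153,0],[0,0,0.875]],[[0.04,0.153,0],[0,0,0.875]],[[0.04,0.153,0],[0,0,0.875]],[[0.04,0.153,0],[0,0,0.875]]])

```text
t: 22.77
eef_pos: [622.7, 25.9, 100.0]
tcp_rot: [3.141, -0.001, 0.7]
ft_force: [-1.9, -0.0, -0.1]
opening: 0.003
```

>>> drive_tool(increments=[[[0.04,0.153,0],[0,0,0.875]],[[0.04,0.153,0],[0,0,0.875]],[[0.04,0.153,0],[0,0,0.875]],[[0.04,0.153,0],[0,0,0.875]],[[0.04,0.153,0],[0,0,0.875]]])

```text
t: 23.18
eef_pos: [639.8, 9.7, 99.9]
tcp_rot: [3.142, -0.001, 0.35]
ft_force: [-0.9, 1.3, 0.3]
opening: 0.009
```

```bash
cat > la.py <<'E'
from h import *
np.set_printoptions(precision=2,suppress=True)
s=env.state();H=np.array([584.5,-30.5]);yaw=s['tcp_rot'][2];d=np.array(s['eef_pos'][:2])-H
print(s['t'],yaw,d@[np.cos(yaw),np.sin(yaw)],d@[np.sin(yaw),-np.cos(yaw)],s['eef_pos'],s['ft_force'])
E
python3 la.py
```

```text
23.1833 0.34980418961423165 65.76604808537297 -18.800695299083376 [639.84   9.7   99.94] [-0.92  1.31  0.35]
```

>>> drive_tool(increments=[[[0.017,0.066,0],[0,0,0.375]],[[0.017,0.066,0],[0,0,0.375]],[[0.017,0.066,0],[0,0,0.375]],[[0.017,0.066,0],[0,0,0.375]]])

```text
t: 23.52
eef_pos: [644.2, 2.8, 100.0]
tcp_rot: [3.142, -0.001, 0.232]
ft_force: [0.9, 1.3, 0.1]
opening: 0.006
```

```bash
python3 la.py; python3 - <<'E'
from h import *
q=snap('side','s17.png');b=q['pixels'][190:310,250:410]; B=cv2.resize(b,(800,600),interpolation=3)
cv2.imwrite('pics/s17z.png',B)
E
```

```text
23.5167 0.23177267193405005 65.79739867258877 -18.72942638846331 [644.24   2.84  99.97] [0.94 1.26 0.11]
```

View pics/s17z.png

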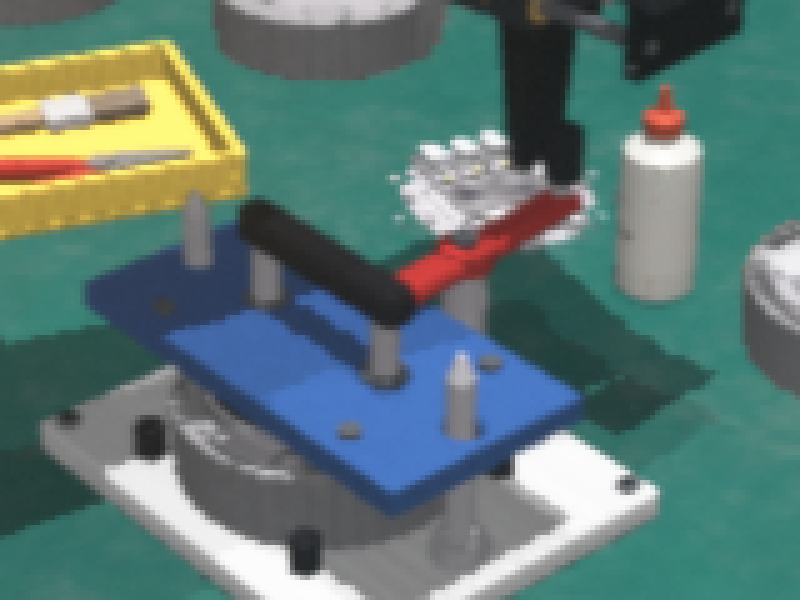

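Keep going gently until the stop shows in the force.

>>> drive_tool(increments=[[[0.01,0.044,0],[0,0,0.25]],[[0.01,0.044,0],[0,0,0.25]],[[0,0,0],[0,0,0]]])

```text
t: 23.82
eef_pos: [645.3, 0.2, 99.6]
tcp_rot: [3.141, -0.001, 0.19]
ft_force: [-0.5, 0.2, 0.7]
opening: 0.006
```

>>> drive_tool(increments=[[[0.01,0.044,0],[0,0,0.25]],[[0,0,0],[0,0,0]]])

```text
t: 23.98
eef_pos: [645.6, -1.0, 99.3]
tcp_rot: [3.142, -0.0, 0.169]
ft_force: [0.8, 0.9, 0.3]
opening: 0.004
```

>>> drive_tool(increments=[[[0,0.04,0],[0,0,0]],[[0,0,0],[0,0,0]]])

```text
t: 24.15
eef_pos: [645.7, -2.2, 99.1]
tcp_rot: [-3.142, -0.0, 0.171]
ft_force: [0.9, 1.0, 0.6]
opening: 0.004
```

>>> drive_tool(increments=[[[0,0.04,0],[0,0,0]],[[0,0,0],[0,0,0]]])

```text
t: 24.32
eef_pos: [645.9, -3.5, 99.1]
tcp_rot: [-3.142, -0.0, 0.17]
ft_force: [1.0, 0.8, 1.5]
opening: 0.003
```

>>> drive_tool(increments=[[[0,0.04,0],[0,0,0]],[[0,0,0],[0,0,0]]])

```text
t: 24.48
eef_pos: [646.1, -4.6, 99.1]
tcp_rot: [-3.142, 0.0, 0.17]
ft_force: [-0.1, 1.2, 0.6]
opening: 0.005
```

>>> drive_tool(increments=[[[0,0.04,0],[0,0,0]],[[0,0,0],[0,0,0]]])

```text
t: 24.65
eef_pos: [646.2, -5.2, 99.1]
tcp_rot: [-3.141, 0.0, 0.17]
ft_force: [0.8, 4.2, 0.8]
opening: 0.002
```

>>> drive_tool(increments=[[[0,0.04,0],[0,0,0]],[[0,0,0],[0,0,0]]])

```text
t: 24.82
eef_pos: [646.2, -5.5, 99.1]
tcp_rot: [-3.139, 0.0, 0.17]
ft_force: [-0.7, 10.7, 0.8]
opening: 0.005
```

```bash
python3 la.py; python3 - <<'E'
from h import *
np.set_printoptions(precision=1,suppress=True)
q=snap('side','s18.png');b=q['pixels'][190:310,250:410]; B=cv2.resize(b,(800,600),interpolation=3)
cv2.imwrite('pics/s18z.png',B)
t=env.read_camera('top')
for c in (q,t): print([(np.array(a['point']),round(a['score'],2)) for a in env.tip_of('latch_knob',c)[:2]])
E
```

```text
24.8167 0.17023240421278651 65.08384058678608 -14.13084795308877 [646.25  -5.55  99.06] [-0.67 10.67  0.83]
[(array([646.2, -22.1, 111.8]), 0.7)]
[]
```

View pics/s18z.png

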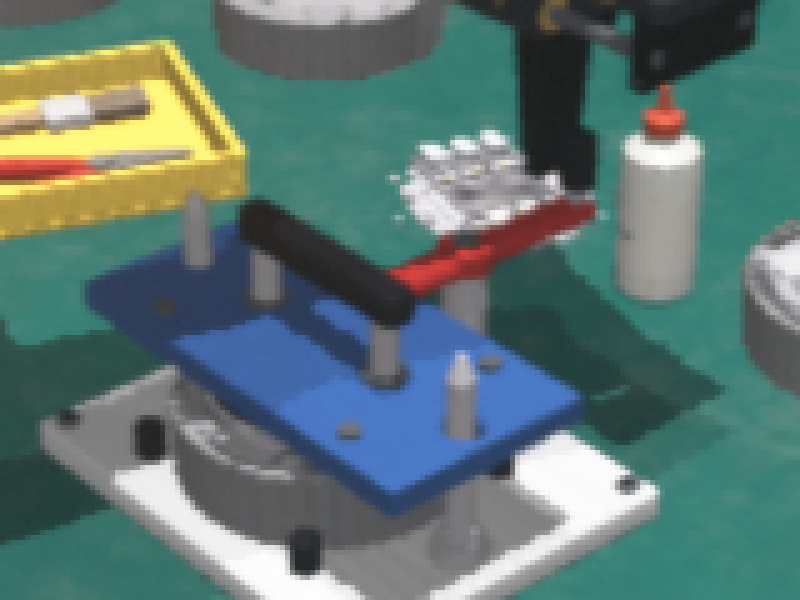

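>>> drive_tool(increments=[[[0,-0.3,0],[0,0,0]],[[0,-0.6,0],[0,0,0]],[[0,0,-0.7],[0,0,0]],[[0,0,-1],[0,0,0]],[[0,0,-1],[0,0,0]]])

```text
t: 25.43
eef_pos: [641.2, 20.1, 180.4]
tcp_rot: [-3.141, 0.002, 0.171]
ft_force: [1.5, -0.2, 0.1]
opening: 0.003
```

>>> drive_tool(increments=[[[0,-1,-0.5],[0,0,0]],[[0,-1,0],[0,0,0]],[[0,-1,0],[0,0,0]],[[0,-1,0],[0,0,0]],[[0,-1,0],[0,0,0]]])

```text
t: 25.85
eef_pos: [615.8, 168.8, 195.2]
tcp_rot: [3.141, 0.0, 0.17]
ft_force: [0.1, 0.7, -0.1]
opening: 0.004
```

>>> drive_tool(increments=[[[0,-1,0],[0,0,0]],[[0,-1,0],[0,0,0]],[[0,-1,0],[0,0,0]],[[0,0,0],[0,0,0]],[[0,0,0],[0,0,0]]])

```text
t: 26.27
eef_pos: [600.5, 257.5, 194.9]
tcp_rot: [3.141, 0.0, 0.173]
ft_force: [0.2, -0.6, -0.1]
opening: 0.005
```

```bash
python3 - <<'E'
from h import *
np.set_printoptions(precision=2,suppress=True)
q=snap('side','s19.png');t=snap('top','t19.png')
b=q['pixels'][180:330,200:430]; B=cv2.resize(b,(600,391),interpolation=3); cv2.imwrite('pics/s19z.png',B)
A=t['pixels'][190:320,140:420];cv2.imwrite('pics/t19z.png',cv2.resize(A,(800,371),interpolation=3))
for c in (q,t):
  o={n:[(np.array(a['point']),round(a['score'],2)) for a in env.tip_of(n,c)[:1]] for n in ['latch_knob','latch_hinge','seat','plate_handle','brush_mid','tool_tray_in']}; print(o)
s=env.state();print(s['t'],s['eef_pos'],s['ft_force'])
E
```

```text
{'latch_knob': [(array([647.6, -25.5, 109.3]), 0.67)], 'latch_hinge': [(array([580.8, -29.7,  92.2]), 0.59)], 'seat': [], 'plate_handle': [(array([511.2, -41.9, 112.4]), 0.93)], 'brush_mid': [(array([523.1, 321.4,   4.3]), 0.54)], 'tool_tray_in': []}
{'latch_knob': [(array([652.3, -24.1, 116.9]), 0.7)], 'latch_hinge': [(array([581.3, -31.8,  87.2]), 0.74)], 'seat': [], 'plate_handle': [(array([510. , -45.8, 112.5]), 0.95)], 'brush_mid': [], 'tool_tray_in': [(array([519.7, 287.5,   9.2]), 0.86)]}
26.9667 [601.22 256.2  195.15] [ 0.24 -0.17 -0.27]
```

View pics/s19z.png

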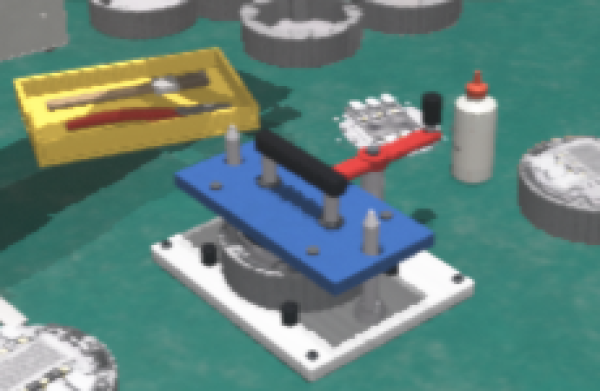

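View pics/t19z.png

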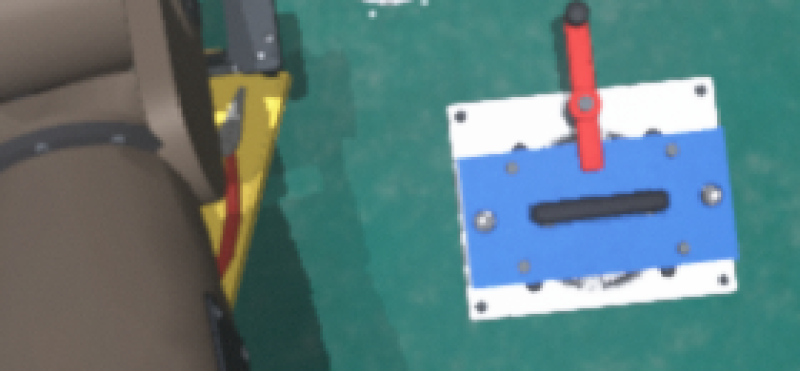

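```bash
python3 -c "
from cell import env
print(env.job_done())"
```

```text
the job is handed in; nothing more can be done
None
```

The job is finished and handed in at about 27 s of the 72 s allowed, done in the order you asked.

- **Brush:** I moved it off the stud into the free half of the yellow tray, released about 4 mm above the floor. The pictures show it lying inside the walls, clear of the pliers.
- **Plate:** I lowered it level over both pins. Force changed only when it reached the lens, at 5.5 N with the TCP about 96 mm up. That matches its height when gripped on the table. After I let go, both pins stood through the holes and the plate looked flat on the stud.
- **Latch:** I pushed the knob with shut fingers until it stalled and the force rose from about 1 N to 10.7 N, then backed off. The last top view shows the red nose over the plate and the knob on the far side, square to the plate's long axis.

**Checks that disagreed:**
- The wrist camera from high up was 3–6 mm off in y compared with close views and the top camera. I corrected from the close views before each grasp and before the pins.
- The final network points for the knob and hinge scattered by about 4 mm. They put the closed latch at about 0.1 rad, against a fixture yaw of about 0.14 rad. That is within their error, so I relied on the force stall for the closed stop.
- In the last check, the network did not find the brush in the top view because the arm partly hid the tray. The side view showed it in the tray.

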